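# Weigh out the loaded specimen cassette and lock it in the holder

### The job

Two specimen cassettes that look alike lie on the bench, and only one of them is loaded: set one in each pan of the pivot balance, let go and see which side drops. Then slide the gate of the cassette holder aside, lower the cassette whose side dropped into the slot until it lies flat on the slot's floor, and slide the gate back until it is fully shut over it. Leave the other cassette lying in its pan, and do not shift or knock over the other things on the bench.

Things in the scene. Friction and masses are not known exactly. Their poses are not given: they have to be found in the camera images.
- cassette_1_mid (a point): centre of a closed specimen cassette, a smooth aluminium block with grey end caps, 28 (x) x 90 (y, long) x 36 (z) mm, lying on its 28 x 90 face, same either way round; the point is 18 mm above its underside. The two cassettes look exactly alike; one is loaded and weighs clearly more (about 0.24 to 0.31 kg against 0.11 to 0.15 kg), which one is not known. Grip across the 28 mm width
- cassette_2_mid (a point): centre of a closed specimen cassette, a smooth aluminium block with grey end caps, 28 (x) x 90 (y, long) x 36 (z) mm, lying on its 28 x 90 face, same either way round; the point is 18 mm above its underside. The two cassettes look exactly alike; one is loaded and weighs clearly more (about 0.24 to 0.31 kg against 0.11 to 0.15 kg), which one is not known. Grip across the 28 mm width
- balance: grey and aluminium pivot balance, fixed to the bench; origin at the centre of its base on the bench (base plate 100 x 110 x 12 mm). The beam runs along its y axis, pivoted 52 mm above the bench about its x axis; a shallow steel pan sits at each end of the beam, its centre 85 mm out along +y (pan_a) and -y (pan_b). Its yaw varies
- pan_a (a point): centre of the pan floor at the balance's +y end (61 mm above the bench when the beam is level). It tilts with the beam. The pan is 112 mm along the balance's x and 58 mm along its y, with a rim that stands 4 mm above the floor; a cassette lies in it with its long axis along the balance's x. The sheet is 4 mm thick and nothing stands above the rims
- pan_b (a point): the same for the pan at the balance's -y end
- balance_beam (a joint): tilt of the balance beam in rad: 0 level (when empty), stops at +0.12 (pan_a down) and -0.12 (pan_b down). A weak spring levels it; one cassette alone, or the loaded against the empty one, brings it to the stop within about a second
- holder: cassette holder, fixed to the bench: grey base plate 76 (x) x 232 (y) x 12 mm with an aluminium slot at its -y half and guide rails at its +y half; origin on the bench, under a point 10 mm to -y of the plate's centre. The gate slides along its y axis. The rails are 108 mm long (y = 14 to 122 mm), stand at x = 17 to 29 mm on both sides, and reach 63 mm above the bench. Its yaw varies
- slot_floor (a point): centre of the slot's floor, 12 mm above the bench (holder frame x = 0, y = -45 mm), axes as the holder's. The slot is 34 (x) x 98 (y) mm: a cassette lies along y with 3 mm of play at each side, 4 mm at each end. Walls straight to 20 mm above this floor, flaring outward to 30 mm; the long sides are open over the middle 50 mm for the fingers. The gate's underside passes 39 mm above this floor
- gate (a joint): position of the holder's gate in m: 0 fully shut, 0.062 fully open (slides to the holder's +y). Shut, the 34 mm wide, 5 mm thick steel plate covers the half of the slot towards +y and a little beyond its middle; from 0.055 on the slot is clear. It slides with about 1.5 N of friction, stays where it is left, and starts shut or up to 22 mm open
- gate_grip (a point): point on the gate's handle, an upright black post 14 x 14 mm in plan; its top is 11 mm above this point, the point is 87 mm above the bench and 31 mm above the gate plate. With the gate shut it lies at x = 0, y = 38 mm in the holder's frame; axes as the holder's
- parts_drawers: fixed obstacle at the left: grey-blue box of small drawers, about 175 (x) x 200 (y) x 150 mm tall, origin at its underside's centre; it stays shut and never moves. Keep the gripper clear of it when crossing from the left-hand fixture to the far part of the bench
- jar2: bystander: small round jar 54 mm across, 75 mm tall; origin at its underside's centre
- marker_black: bystander: black and white marker pen 18 x 135 (y) x 20 mm, lying near the front edge; origin at its underside's centre
- stopwatch: bystander: black stopwatch 70 x 58 x 18 mm, lying flat; origin at its underside's centre
- die_holder: bystander: wooden die block 32 x 60 (y) x 26 mm; origin at its underside's centre
- tape_roll: bystander: roll of tape 82 mm across, 24 mm tall, lying flat; origin at its underside's centre
- spanner: bystander: steel spanner 29 x 182 (y) x 8 mm, lying flat; origin at its underside's centre
Mind the look-alikes: they are no part of the job. Leave any blue look-alike of the part that bears cassette_2_mid alone.

How it is judged (in metres and radians):
On the way, in this order (a step that is already met when the one before it is completed fails the run):
1. one cassette lies in each pan of the balance, let go, and the beam has dropped to one side (contact force between the fingers and anything else below 0.3 N and (((horizontal distance between cassette_1_mid and pan_a below 0.025 m and z of cassette_1_mid in the frame of pan_a between 0.01 and 0.024 m) and (horizontal distance between cassette_2_mid and pan_b below 0.025 m and z of cassette_2_mid in the frame of pan_b between 0.01 and 0.024 m) and value of joint balance_beam above 0.09 rad) or ((horizontal distance between cassette_1_mid and pan_b below 0.025 m and z of cassette_1_mid in the frame of pan_b between 0.01 and 0.024 m) and (horizontal distance between cassette_2_mid and pan_a below 0.025 m and z of cassette_2_mid in the frame of pan_a between 0.01 and 0.024 m) and value of joint balance_beam below -0.09 rad))), for 0.2 s.
2. the cassette whose side dropped lies flat on the floor of the holder's slot, with the gate still open (horizontal distance between cassette_1_mid and slot_floor below 0.006 m and z of cassette_1_mid in the frame of slot_floor below 0.021 m and angle between the y axis of cassette_1_mid and the y axis of slot_floor, either way round below 0.12 rad and value of joint gate above 0.035 m), for 0.1 s.
At the end, for the whole second after the job is handed in: the loaded cassette lies on the slot's floor (within 6 mm of the slot's centre, no more than 3 mm up, within 0.12 rad along it), the gate is shut to within 5 mm, and the other cassette lies in a pan of the balance (within 25 mm of the pan's centre) (horizontal distance between cassette_1_mid and slot_floor below 0.006 m and z of cassette_1_mid in the frame of slot_floor below 0.021 m and angle between the y axis of cassette_1_mid and the y axis of slot_floor, either way round below 0.12 rad and angle between cassette_1_mid's own z axis and vertical below 0.1 rad and value of joint gate below 0.005 m and ((horizontal distance between cassette_2_mid and pan_a below 0.025 m and z of cassette_2_mid in the frame of pan_a between 0.01 and 0.024 m) or (horizontal distance between cassette_2_mid and pan_b below 0.025 m and z of cassette_2_mid in the frame of pan_b between 0.01 and 0.024 m))); the robot touches nothing.
It fails at once if a bystander on the bench (jar, marker, stopwatch, die block, tape roll, spanner) shifted more than 25 mm (distance of any of jar2, marker_black, stopwatch, die_holder, tape_roll, spanner from where it was at the start of the episode above 0.025 m).
It fails at once if the jar tipped over (angle between jar2's own z axis and vertical above 0.5 rad).
It also fails if it takes over 72 s, if anything falls off the work surface, if the arm or the gripper's body presses on something with over 40 N, if the wrist force passes 120 N, or if a joint passes its speed limit or range.

### The arm

A 6-joint arm with a two-finger parallel gripper is mounted at the origin on a cart in front of the work surface, level with it; the furniture and walls round the work are solid. World frame = base frame: x ahead of the robot, y to its left, z up, the work surface at z = 0. Lengths are in mm, angles in rad, forces in N, time in s.
With the tool pointing down it reaches from about 350 to 775 mm from the base axis. Payload 7.3 kg.
Tool frame: the origin (TCP) lies on the mounting face of the last link; the fingertips stand 178 mm ahead of it and the grasp point (between the pads) lies 159 mm ahead of it (bot.grip_point_offset is the distance from the TCP to the grasp point, in mm); x points along the fingers, y is the direction in which the jaws open and shut, and the axes are right-handed (so a half turn about x gives the same grasp; the last joint's range is limited). The gripper opens to 92 mm and grips with 3 to 60 N. Pads are 19 mm wide; open, the fingers measure 130 mm over their backs; the gripper's body (75 mm by 190 mm) begins 47 mm behind the grasp point.
Start: joints at [-1.479, 0.342, 1.524, -0, 1.275, -0.146], TCP at [123.692, -510.224, 404.741] pointing down, gripper open.
Joint ranges: [-2.53, 2.53], [-0.77, 2.02], [0.04, 2.7], [-1, 4.14], [0.28, 2.66], [-3.11, 3.11]. Speed limits (rad/s): [2.57, 2.57, 3.14, 3.14, 3.14, 3.14].

### API

Orientations are given as [roll, pitch, yaw] about the fixed x, y, z axes, in that order (R = Rz(yaw) Ry(pitch) Rx(roll)).
In Python, from plant import bot gives the robot as it stands.
- The arm moves only by the tool arm_command, never from a script. Its argument "moves" is a list of rows, each a list of 5 numbers: the shift along the tool's x, y, z in cm, then the turn about the tool's x in degrees, then the opening, from 0 (shut) to 1 (fully open). A call has 1 to 10 rows; each row is the pose to reach, as a shift and turn from the pose measured when the call began, along the tool's axes at that moment; what a row does not reach only later rows make up. A row lasts 1/10 s, in which the tool goes at most 50 mm and 8.59 degrees, less where a joint would pass 70% of its speed; a pose out of reach is approached as far as the arm can. A call with a gripper value outside its range is refused whole. The fingers move at their own pace and stop on an object; the grip force is fixed at half the most. Time passes only in rows, so rows that repeat a pose let the fingers close. It gives the time, the measured TCP pose, the force and the opening at its end, in the units of the state.
- bot.get_obs(): the state, without advancing time (a new reading comes with each control period).
- bot.capture(name): name is "scene" or "top"; returns a dict with "frame" (480x640x3 uint8, blue, green, red), "K" (3x3 intrinsics, pixels), "origin" and "orientation" of the camera in the world. Camera axes: x right, y down, z forward; pixel columns grow to the right and rows downward; lengths in mm; the calibration is good to about 2 mm. A picture is of the moment at which its call begins. There is no depth.
- bot.close_job(): hands the job in, once; it reports no verdict.
The state is a dict: "time": time; "joint_positions": joint angles; "dq": joint speeds; "tau": joint torques, N m; "tool_pos": TCP position; "tcp_rot": TCP orientation; "contact_force": force on the tool from outside, world axes, zero at the start; "moment": the same for the moment, N m; "grip_width": finger opening in mm.
Only numpy, scipy, OpenCV 4.12 (cv2) and the standard library are available. Lean on these libraries where they do the work, as an engineer would, in place of code of your own. Each camera call takes 0.05 s, during which the arm holds its last target.

## Working session

There is one attempt and no reset: what is moved stays moved. The work goes in short steps, Python scripts to look and compute and a tool call to move; the robot and the scene stay as the last step left them, time stands still between calls to the robot, and variables do not carry over. Pictures are saved under pics/ and viewed, and the job is handed in when it is done.

Besides the shell and the picture viewer there is one more tool, called as name([rows], argument=value, ...), one row to a line, values as JSON. arm_command: Moves the arm, as the interface text tells. Its arguments: {"type":"object","properties":{"moves":{"type":"array"}},"required":["moves"]}

```bash
ls; mkdir -p pics; cat > h.py <<'E'
import numpy as np, cv2
from scipy.spatial.transform import Rotation as R
from plant import bot
def snap(cam,name):
    c=bot.capture(cam); cv2.imwrite(f'pics/{name}.png',c['frame'])
    np.savez(f'pics/{name}.npz',**{k:np.array(v) for k,v in c.items()}); return c
E
python3 - <<'E'
from h import *
for n in('scene','top'):
    c=snap(n,n+'0'); print(n,c['K'],c['origin'],c['orientation'])
print(bot.get_obs(), bot.grip_point_offset)
E
```

```text
pics
scene [[620.63877591   0.         321.99403162]
 [  0.         620.63877591 238.57411647]
 [  0.           0.           1.        ]] [ -294.66276561 -1027.26362011  1640.80877172] [-2.45774992e+00  3.83555599e-04 -6.82391363e-01]
top [[582.09687545   0.         310.31105649]
 [  0.         582.09687545 242.25381537]
 [  0.           0.           1.        ]] [ 330.1250078    -8.9190392  1763.89275423] [-3.01670680e+00  2.30630791e-03 -1.56872438e+00]
{'time': 0.1, 'joint_positions': array([-1.47905116e+00,  3.42635767e-01,  1.52488377e+00, -3.87210598e-06,
        1.27538006e+00, -1.45974256e-01]), 'dq': array([-0.00109996, -0.00193443, -0.00375205, -0.00223726, -0.00059614,
        0.00049789]), 'tau': array([ 1.72275155e-03, -4.32004631e+01, -2.44693655e+01,  7.18314364e-02,
        5.25761582e-02, -4.81851896e-05]), 'tool_pos': array([ 123.65468982, -510.11722464,  404.13643378]), 'tcp_rot': array([-1.71393734,  1.56948938,  1.66537586]), 'contact_force': array([0.08114108, 0.3549365 , 0.06125471]), 'moment': array([0.00246507, 0.02019428, 0.03685773]), 'grip_width': 91.94318637817162} 159.20000000000002
```

View pics/scene0.png

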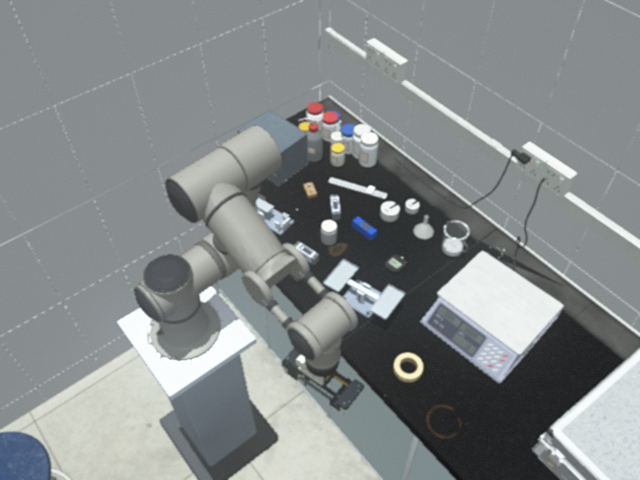

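View pics/top0.png

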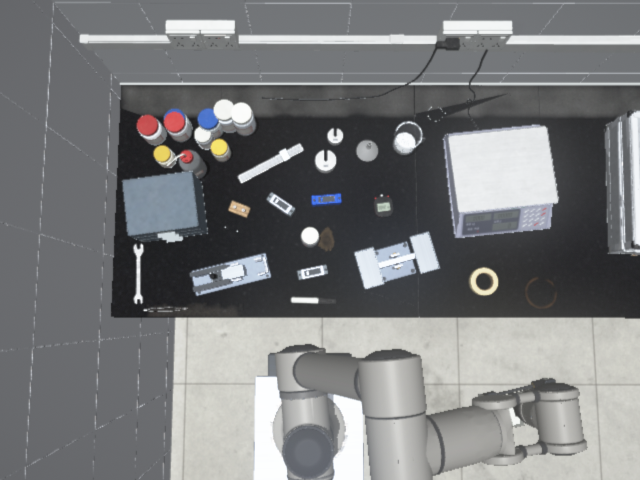

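The top view shows everything: the holder at about (230,275), the balance at (397,259), cassettes at (281,204) and (312,271), and the blue look-alike at (326,199). I'll enlarge these.

```bash
python3 - <<'E'
from h import *
f=cv2.imread('pics/top0.png')
def crop(f,x0,y0,w,h,s,n):
    c=cv2.resize(f[y0:y0+h,x0:x0+w],None,fx=s,fy=s,interpolation=cv2.INTER_CUBIC)
    for i in range(0,w,10): cv2.putText(c,str(x0+i),(i*s,8),0,.3,(0,255,255),1); cv2.line(c,(i*s,10),(i*s,14),(0,255,255),1)
    for i in range(0,h,10): cv2.putText(c,str(y0+i),(0,i*s+4),0,.3,(0,255,255),1)
    cv2.imwrite(f'pics/{n}.png',c)
crop(f,185,240,100,65,8,'c_holder'); crop(f,350,225,100,70,8,'c_bal'); crop(f,255,185,100,100,6,'c_cas')
E
sed -n 1,3p h.py
```

```text
import numpy as np, cv2
from scipy.spatial.transform import Rotation as R
from plant import bot
```

View pics/c_holder.png

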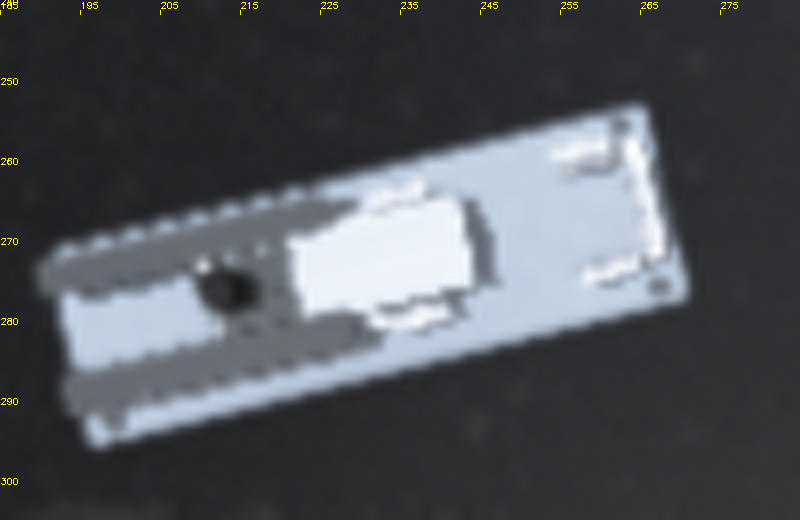

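View pics/c_bal.png

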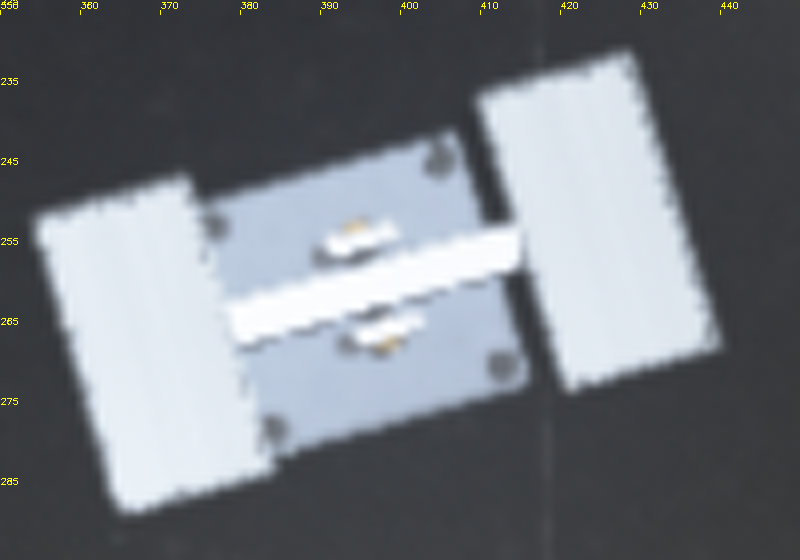

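View pics/c_cas.png

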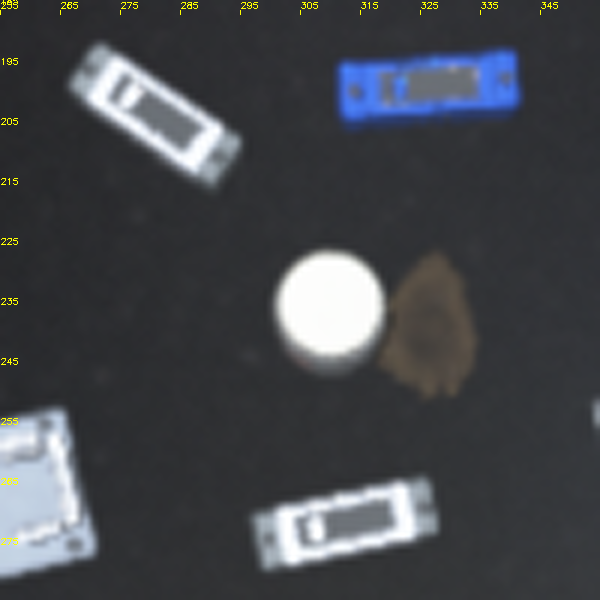

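```bash
cat >> h.py <<'E'
from scipy.optimize import least_squares
def proj(P,c):
    Rw=R.from_euler('xyz',c['orientation']).as_matrix()
    p=(np.asarray(P,float)-c['origin'])@Rw
    q=p@np.array(c['K']).T; return q[:,:2]/q[:,2:]
def crop2px(pts,x0,y0,s): return (np.array(pts,float)+.5)/s-.5+[x0,y0]
def back(px,z,c):
    Rw=R.from_euler('xyz',c['orientation']).as_matrix()
    d=np.linalg.inv(c['K'])@[px[0],px[1],1]; d=Rw@d
    return c['origin']+d*(z-c['origin'][2])/d[2]
def place(P,p):
    P=np.asarray(P,float); q=P.copy(); cs,sn=np.cos(p[2]),np.sin(p[2])
    q[:,0]=p[0]+cs*P[:,0]-sn*P[:,1]; q[:,1]=p[1]+sn*P[:,0]+cs*P[:,1]; return q
def fit(P,px,c,p0):
    r=least_squares(lambda p:(proj(place(P,[p[0],p[1],p[2]/100]),c)-px).ravel(),[p0[0],p0[1],p0[2]*100])
    p=np.array([r.x[0],r.x[1],r.x[2]/100]); return p,(proj(place(P,p),c)-px)
E
python3 - <<'E'
from h import *
c=dict(np.load('pics/top0.npz'))
np.set_printoptions(precision=2,suppress=True)
P=[(38,-106,12),(-38,-106,12),(-38,126,12),(29,122,63),(17,122,63),(-17,122,63),(-29,122,63)]
px=crop2px([(645,103),(688,298),(95,447),(38,268),(46,295),(65,378),(72,415)],185,240,8)
h,r=fit(P,px,c,[450,200,.2]); print('holder',h,np.degrees(h[2]));print(r)
hp=back(crop2px([(229,289)],185,240,8)[0],98,c)
v=hp[:2]-h[:2]; cs,sn=np.cos(h[2]),np.sin(h[2]); print('handle local',cs*v[0]+sn*v[1],-sn*v[0]+cs*v[1],hp)
print('slot',place([(0,-45,12)],h))
P=[(56,114,65),(56,56,65),(-56,56,65),(-56,114,65),(56,-56,65),(56,-114,65),(-56,-114,65),(-56,-56,65),(55,-50,12),(-55,-50,12)]
P[8]=(50,-55,12);P[9]=(-50,-55,12)
px=crop2px([(35,215),(188,175),(275,467),(122,515),(475,95),(630,50),(722,347),(568,392),(455,130),(530,383)],350,225,8)
b,r=fit(P,px,c,[450,-200,.2]); print('bal',b,np.degrees(b[2]));print(r)
print('pans',place([(0,85,61),(0,-85,61)],b))
P=[(14,45,36),(14,-45,36),(-14,-45,36),(-14,45,36)]
for pts in([(100,42),(242,142),(215,187),(68,88)],[(250,517),(430,477),(438,530),(265,570)]):
    px=crop2px(pts,255,185,6); k,r=fit(P,px,c,[450,0,-.5 if pts[0][0]==100 else .2]); print('cas',k,np.degrees(k[2]));print(r)
print('jar',back(crop2px([(330,303)],255,185,6)[0],75,c))
for n,p,z in(('die',(239,209),26),('stopw',(383,206),18),('marker',(313,300),20),('tape',(484,281),24),('blue',(326,199),30),('drawers tl',(124,180),150),('dr br',(207,235),150),('dr tr',(198,173),150)): print(n,back(p,z,c))
E
```

```text
holder [456.14 224.73   0.25] 14.22798371018605
[[ 0.26 -0.09]
 [ 0.8  -0.13]
 [-0.22  0.1 ]
 [-0.22 -0.73]
 [-0.32 -0.13]
 [-0.15  0.79]
 [-0.12  0.17]]
handle local -1.5259698147063716 50.5916219074206 [442.22 273.4   98.  ]
slot [[467.2  181.11  12.  ]]
bal [ 492.23 -257.45    0.27] 15.658948122190722
[[-0.03  0.36]
 [-0.18  0.1 ]
 [-0.27  0.36]
 [-0.25 -0.29]
 [ 0.47 -0.03]
 [-0.05  0.36]
 [-0.35 -0.24]
 [-0.1  -0.55]
 [ 0.31 -0.08]
 [ 0.49  0.02]]
pans [[ 469.29 -175.6    61.  ]
 [ 515.18 -339.3    61.  ]]
cas [664.14  85.39  -0.6 ] -34.540688980691414
[[-0.17  0.04]
 [ 0.58  0.03]
 [-0.24  0.07]
 [-0.17 -0.14]]
cas [458.45 -10.33   0.22] 12.847206920449706
[[ 0.17 -0.18]
 [-0.33 -0.16]
 [ 0.44  0.16]
 [-0.28  0.18]]
jar [563.3   -2.41  75.  ]
die [649.51 211.94  26.  ]
stopw [ 660.98 -225.6    18.  ]
marker [375.49 -12.82  20.  ]
tape [ 432.88 -523.24   24.  ]
blue [679.97 -51.74  30.  ]
drawers tl [709.63 523.69 150.  ]
dr br [552.68 284.52 150.  ]
dr tr [730.24 314.37 150.  ]
```

```bash
cat >> h.py <<'E'
def goto(x,y,z,jaw,half=None):
    """shift (cm, tool axes) and turn (deg) to put grasp point at x,y,z, jaw line at angle jaw deg (mod 180)"""
    o=bot.get_obs(); Rt=R.from_euler('xyz',o['tcp_rot']).as_matrix()
    g=o['tool_pos']+Rt[:,0]*bot.grip_point_offset
    s=Rt.T@(np.array([x,y,z])-g)/10
    a=np.degrees(np.arctan2(Rt[1,1],Rt[0,1]))
    d=-(jaw-a)   # tool x points down
    d=(d+90)%180-90
    print('t',round(o['time'],2),'grip',g.round(1),'jaw',round(a,1),'w',round(o['grip_width'],1),'F',o['contact_force'].round(1),'q',o['joint_positions'].round(2))
    print('shift',s.round(2),'turn',round(d,1),'or',round(d-180*np.sign(d),1),'tilt',Rt[:,0].round(4))
E
python3 -c "
from h import *
goto(458.5,-10.3,150,12.85)"
```

```text
t 0.1 grip [ 123.6 -509.9  244.9] jaw -76.4 w 91.9 F [0.1 0.4 0.1] q [-1.48  0.34  1.52 -0.    1.28 -0.15]
shift [  9.55 -40.66 -44.31] turn -89.2 or 90.8 tilt [-1.0e-04  1.3e-03 -1.0e+00]
```

arm_command([
  [5,-40.66,-44.31,-89.2,0.65],
  [5,-40.66,-44.31,-89.2,0.65],
  [5,-40.66,-44.31,-89.2,0.65],
  [5,-40.66,-44.31,-89.2,0.65],
  [5,-40.66,-44.31,-89.2,0.65],
  [5,-40.66,-44.31,-89.2,0.65],
  [5,-40.66,-44.31,-89.2,0.65],
  [5,-40.66,-44.31,-89.2,0.65],
  [5,-40.66,-44.31,-89.2,0.65],
  [5,-40.66,-44.31,-89.2,0.65],
])

```text
time: 1.1
tool_pos: [401.7, -94.2, 363.2]
tcp_rot: [2.911, 1.57, 1.514]
contact_force: [0.5, -1.3, 0.7]
grip_width: 59.6
```

```bash
python3 -c "
from h import *
goto(458.5,-10.3,150,12.85)"
```

```text
t 1.1 grip [401.7 -94.1 204. ] jaw 9.9 w 59.6 F [ 0.5 -1.3  0.7] q [-0.42  0.18  1.87  0.    1.09 -0.59]
shift [ 5.41  7.04 -7.27] turn -2.9 or 177.1 tilt [ 1.0e-04  1.2e-03 -1.0e+00]
```

arm_command([
  [5.4,7.04,-7.27,-2.9,0.6],
  [5.4,7.04,-7.27,-2.9,0.6],
  [5.4,7.04,-7.27,-2.9,0.6],
  [5.4,7.04,-7.27,-2.9,0.6],
  [5.4,7.04,-7.27,-2.9,0.6],
])

```text
time: 1.6
tool_pos: [458.3, -10.5, 309.1]
tcp_rot: [-2.621, 1.569, 2.316]
contact_force: [-0.3, -0.4, 0.2]
grip_width: 55.1
```

```bash
python3 -c "
from h import *
goto(458.5,-10.3,33,12.85)
snap('top','top1')"
```

```text
t 1.6 grip [458.2 -10.4 149.9] jaw 12.9 w 55.1 F [-0.3 -0.4  0.2] q [-0.19  0.33  1.84  0.    0.97 -0.42]
shift [1.169e+01 4.000e-02 1.000e-02] turn 0.0 or -180.0 tilt [-0.001   0.0011 -1.    ]
```

View pics/top1.png

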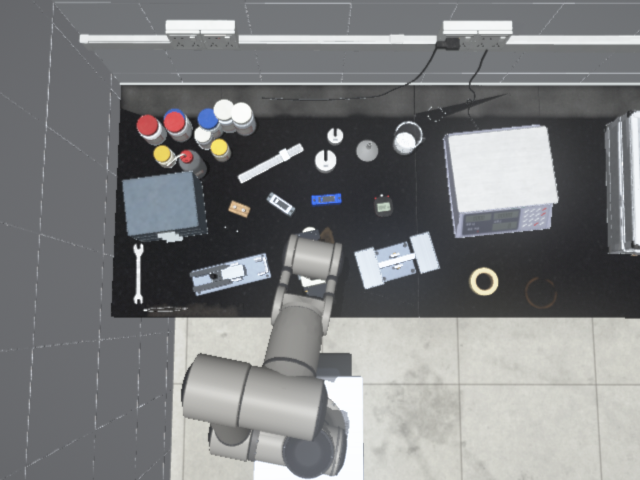

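The arm is over the near cassette and the top view is blocked as expected. Descending, then gripping.

arm_command([
  [5,0.04,0,0,0.6],
  [9,0.04,0,0,0.6],
  [11.7,0.04,0,0,0.6],
  [11.7,0.04,0,0,0.6],
  [11.7,0.04,0,0,0.6],
  [11.7,0.04,0,0,0],
  [11.7,0.04,0,0,0],
  [11.7,0.04,0,0,0],
  [11.7,0.04,0,0,0],
])

```text
time: 2.55
tool_pos: [458.7, -10.8, 193.3]
tcp_rot: [1.783, 1.569, 0.436]
contact_force: [0.5, 0.5, 10.2]
grip_width: 27.8
```

```bash
python3 -c "
from h import *
goto(469.3,-175.6,200,-74.34)"
```

```text
t 2.55 grip [459.  -10.8  34.1] jaw 12.8 w 27.8 F [ 0.5  0.5 10.2] q [-0.19  0.53  1.95  0.    0.66 -0.42]
shift [-16.6   -2.62  16.3 ] turn 87.2 or -92.8 tilt [ 1.3e-03  6.0e-04 -1.0e+00]
```

arm_command([
  [-1,0,0,0,0],
  [-4,0,0,0,0],
  [-9,0,0,0,0],
  [-16,0,0,0,0],
  [-16.6,0,0,0,0],
  [-16.6,0,0,0,0],
])

```text
time: 3.15
tool_pos: [459.0, -10.9, 363.6]
tcp_rot: [1.247, 1.561, -0.1]
contact_force: [0.8, -0.1, -3.2]
grip_width: 27.6
```

```bash
python3 -c "
from h import *
goto(469.3,-175.6,200,-74.34)
snap('scene','sc2')
f=cv2.imread('pics/sc2.png')[150:330,200:440]; cv2.imwrite('pics/sc2c.png',cv2.resize(f,None,fx=3.3,fy=3.3,interpolation=2))"
```

```text
t 3.15 grip [460.5 -11.  204.4] jaw 12.8 w 27.6 F [ 0.8 -0.1 -3.2] q [-0.19  0.26  1.76  0.    1.11 -0.42]
shift [ 0.47 -2.8  16.24] turn 87.2 or -92.8 tilt [ 0.0096 -0.001  -1.    ]
```

View pics/sc2c.png

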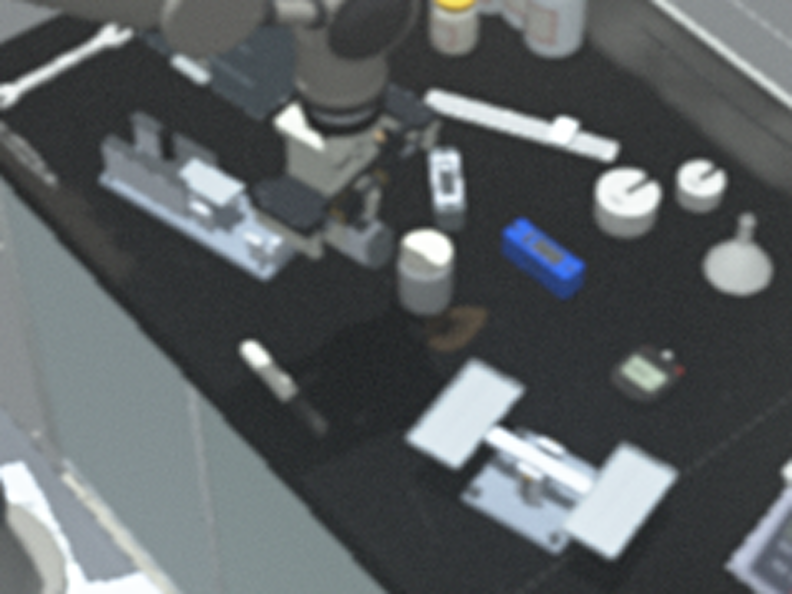

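The cassette is held and the jar stands at crop (427,270), undisturbed. Moving to the near pan.

arm_command([
  [0,-2.8,16.24,87.2,0],
  [0,-2.8,16.24,87.2,0],
  [0,-2.8,16.24,87.2,0],
  [0,-2.8,16.24,87.2,0],
  [0,-2.8,16.24,87.2,0],
  [0,-2.8,16.24,87.2,0],
  [0,-2.8,16.24,87.2,0],
  [0,-2.8,16.24,87.2,0],
  [0,-2.8,16.24,87.2,0],
  [0,-2.8,16.24,87.2,0],
])

```text
time: 4.2
tool_pos: [466.6, -175.1, 358.8]
tcp_rot: [-2.222, 1.568, 1.208]
contact_force: [-0.6, 1.1, -2.3]
grip_width: 27.9
```

arm_command([
  [0,0,0,1.3,0],
  [0,0,0,1.3,0],
  [0,0,0,1.3,0],
])

```text
time: 4.5
tool_pos: [466.5, -175.0, 357.9]
tcp_rot: [-1.595, 1.567, 1.815]
contact_force: [0.8, 0.4, -2.3]
grip_width: 28.0
```

```bash
python3 -c "
from h import *
goto(469.3,-175.6,98,-74.34)"
```

```text
t 4.5 grip [ 466.3 -174.4  198.7] jaw -74.6 w 28.0 F [ 0.8  0.4 -2.3] q [-0.51  0.34  1.67  0.    1.14  0.79]
shift [10.07  0.22 -0.25] turn -0.3 or 179.7 tilt [-8.0e-04  3.2e-03 -1.0e+00]
```

arm_command([
  [5,0.22,-0.25,-0.3,0],
  [8.5,0.22,-0.25,-0.3,0],
  [10.1,0.22,-0.25,-0.3,0],
  [10.3,0.22,-0.25,-0.3,0],
  [10.3,0.22,-0.25,-0.3,0],
  [10.3,0.22,-0.25,-0.3,0],
])

```text
time: 5.1
tool_pos: [469.9, -176.4, 256.1]
tcp_rot: [-2.463, 1.568, 0.952]
contact_force: [0.7, -1.1, -1.4]
grip_width: 27.6
```

```bash
python3 -c "
from h import *
goto(469.3,-175.6,95,-74.34)
snap('scene','sc3')
f=cv2.imread('pics/sc3.png')[150:330,240:480]; cv2.imwrite('pics/sc3c.png',cv2.resize(f,None,fx=3.3,fy=3.3,interpolation=2))"
```

```text
t 5.1 grip [ 470.1 -176.1   96.9] jaw -74.3 w 27.6 F [ 0.7 -1.1 -1.4] q [-0.51  0.48  1.78  0.    0.88  0.78]
shift [ 0.19 -0.07  0.06] turn 0.1 or -179.9 tilt [ 0.0014  0.002  -1.    ]
```

View pics/sc3c.png

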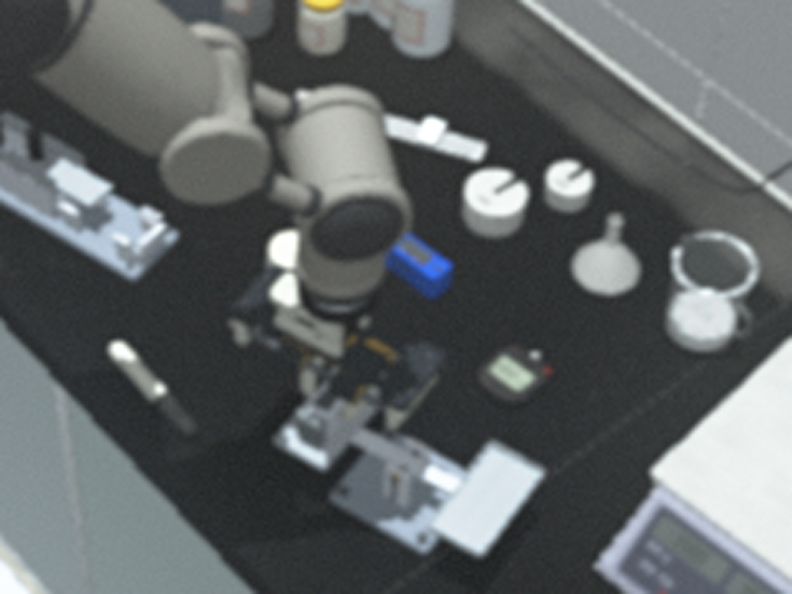

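The cassette lines up with the near pan around crop (330,430). Releasing it.

arm_command([
  [0.15,0,0,0,0],
  [0.2,0,0,0,0.5],
  [0.2,0,0,0,0.5],
  [0.2,0,0,0,0.5],
  [0.2,0,0,0,0.5],
  [-1,0,0,0,0.5],
  [-4,0,0,0,0.5],
  [-9,0,0,0,0.5],
  [-10,0,0,0,0.5],
])

```text
time: 6.05
tool_pos: [470.6, -177.0, 362.1]
tcp_rot: [2.591, 1.56, -0.276]
contact_force: [-0.0, 0.4, -0.4]
grip_width: 45.6
```

```bash
python3 -c "
from h import *
goto(664.1,85.4,150,-34.5)"
```

```text
t 6.05 grip [ 472.2 -177.4  202.9] jaw -74.3 w 45.6 F [-0.   0.4 -0.4] q [-0.51  0.34  1.65  0.    1.14  0.78]
shift [  5.41 -20.13 -25.55] turn -39.8 or 140.2 tilt [ 0.0101 -0.0029 -0.9999]
```

arm_command([
  [0,-20.1,-25.5,-39.8,0.6],
  [0,-20.1,-25.5,-39.8,0.6],
  [0,-20.1,-25.5,-39.8,0.6],
  [0,-20.1,-25.5,-39.8,0.6],
  [0,-20.1,-25.5,-39.8,0.6],
  [0,-20.1,-25.5,-39.8,0.6],
  [3,-20.1,-25.5,-39.8,0.6],
  [3,-20.1,-25.5,-39.8,0.6],
  [3,-20.1,-25.5,-39.8,0.6],
])

```text
time: 6.95
tool_pos: [661.7, 85.8, 332.5]
tcp_rot: [1.765, 1.562, -0.406]
contact_force: [0.9, -0.5, 0.3]
grip_width: 55.1
```

```bash
python3 -c "
from h import *
goto(664.1,85.4,33,-34.5)
snap('top','top4')
f=cv2.imread('pics/top4.png')[170:310,250:450]; cv2.imwrite('pics/top4c.png',cv2.resize(f,None,fx=4,fy=4,interpolation=2))"
```

```text
t 6.95 grip [662.9  85.3 173.3] jaw -34.4 w 55.1 F [ 0.9 -0.5  0.3] q [ 0.01  0.66  1.19 -0.    1.28  0.62]
shift [14.03 -0.03 -0.06] turn 0.1 or -179.9 tilt [ 0.0078 -0.0034 -1.    ]
```

View pics/top4c.png

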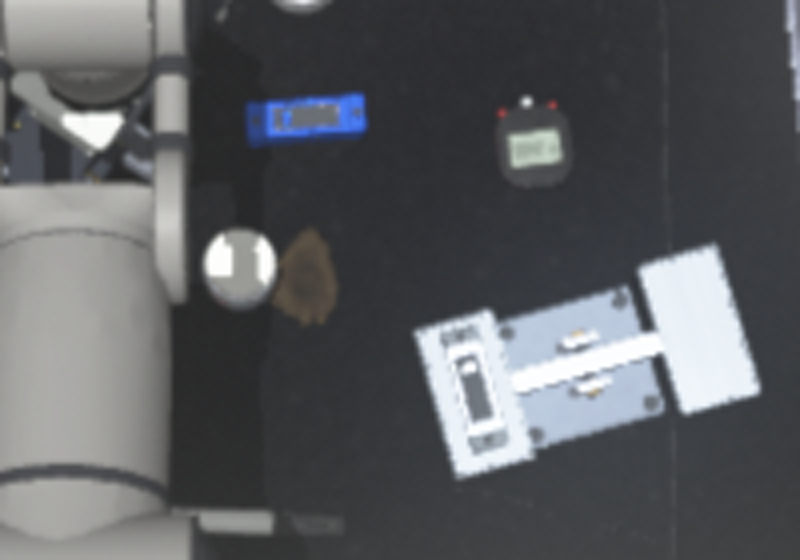

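The first cassette lies centred in the near pan at crop (475,391), and that pan has dropped. Next I'll grip the far cassette.

arm_command([
  [5,0,-0.06,0,0.6],
  [10,0,-0.06,0,0.6],
  [13,0,-0.06,0,0.6],
  [14,0,-0.06,0,0.6],
  [14,0,-0.06,0,0.6],
  [14,0,-0.06,0,0],
  [14,0,-0.06,0,0],
  [14,0,-0.06,0,0],
  [14,0,-0.06,0,0],
])

```text
time: 7.9
tool_pos: [663.6, 85.2, 195.1]
tcp_rot: [1.91, 1.559, -0.263]
contact_force: [-0.8, 1.2, 14.2]
grip_width: 27.8
```

arm_command([
  [-1,0,0,0,0],
  [-4,0,0,0,0],
  [-9,0,0,0,0],
  [-14,0,0,0,0],
  [-16.6,0,0,0,0],
  [-16.6,0,0,0,0],
])

```text
time: 8.5
tool_pos: [662.1, 85.8, 367.5]
tcp_rot: [2.039, 1.549, -0.134]
contact_force: [-0.0, 0.9, -0.9]
grip_width: 27.7
```

```bash
python3 -c "
from h import *
goto(515.2,-339.3,210,-74.34)"
```

```text
t 8.5 grip [665.6  85.4 208.3] jaw -34.5 w 27.7 F [-0.   0.9 -0.9] q [ 0.01  0.63  1.15 -0.    1.34  0.62]
shift [-0.37 11.65 43.52] turn 39.9 or -140.1 tilt [ 0.022  -0.003  -0.9998]
```

arm_command([
  [0,11.6,43.5,39.9,0],
  [0,11.6,43.5,39.9,0],
  [0,11.6,43.5,39.9,0],
  [0,11.6,43.5,39.9,0],
  [0,11.6,43.5,39.9,0],
  [0,11.6,43.5,39.9,0],
  [0,11.6,43.5,39.9,0],
  [0,11.6,43.5,39.9,0],
  [0,11.6,43.5,39.9,0],
  [0,11.6,43.5,39.9,0],
])

```text
time: 9.5
tool_pos: [508.8, -343.8, 364.1]
tcp_rot: [2.669, 1.551, -0.206]
contact_force: [0.1, -0.3, -1.9]
grip_width: 27.8
```

```bash
python3 -c "
from h import *
goto(515.2,-339.3,110,-74.34)"
```

```text
t 9.5 grip [ 511.9 -344.5  204.9] jaw -74.8 w 27.8 F [ 0.1 -0.3 -1.9] q [-0.72  0.53  1.33  0.01  1.26  0.58]
shift [ 9.49 -0.5  -0.28] turn -0.4 or 179.6 tilt [ 0.0197 -0.0041 -0.9998]
```

arm_command([
  [4,-0.5,-0.28,-0.4,0],
  [8,-0.5,-0.28,-0.4,0],
])

```text
time: 9.7
tool_pos: [511.3, -338.5, 283.1]
tcp_rot: [2.646, 1.55, -0.223]
contact_force: [0.5, 0.0, -1.6]
grip_width: 28.0
```

```bash
python3 -c "
from h import *
goto(514.7,-337.7,110,-74.34)"
```

```text
t 9.7 grip [ 514.6 -339.3  123.9] jaw -74.4 w 28.0 F [ 0.5  0.  -1.6] q [-0.71  0.61  1.44  0.01  1.08  0.58]
shift [ 1.39 -0.16 -0.03] turn -0.1 or 179.9 tilt [ 0.0205 -0.0047 -0.9998]
```

arm_command([
  [1.0,-0.16,-0.03,0,0],
  [1.4,-0.16,-0.03,0,0],
  [1.4,-0.16,-0.03,0,0],
  [1.4,-0.16,-0.03,0,0],
])

```text
time: 10.1
tool_pos: [512.1, -337.1, 271.0]
tcp_rot: [2.579, 1.547, -0.29]
contact_force: [-0.6, 0.1, -0.2]
grip_width: 27.8
```

```bash
python3 -c "
from h import *
goto(514.7,-337.7,108,-74.34)
snap('scene','sc5')
f=cv2.imread('pics/sc5.png')[190:340,300:500]; cv2.imwrite('pics/sc5c.png',cv2.resize(f,None,fx=4,fy=4,interpolation=2))"
```

```text
t 10.1 grip [ 515.8 -338.2  111.9] jaw -74.4 w 27.8 F [-0.6  0.1 -0.2] q [-0.71  0.62  1.45  0.01  1.05  0.58]
shift [ 0.39 -0.08  0.1 ] turn -0.0 or 180.0 tilt [ 0.0232 -0.0069 -0.9997]
```

View pics/sc5c.png

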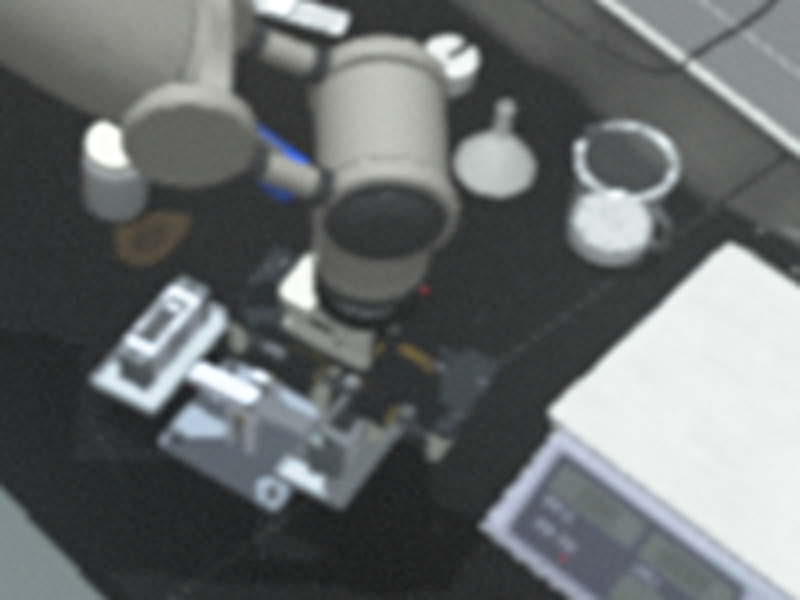

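The held cassette sits over the far pan near crop (340,440), and the force reading suggests it is just touching. Releasing.

arm_command([
  [0.2,0,0,0,0],
  [0.2,0,0,0,0.5],
  [0.2,0,0,0,0.5],
  [0.2,0,0,0,0.5],
  [0.2,0,0,0,0.5],
  [-0.5,0,0,0,0.5],
  [-4,0,0,0,0.5],
  [-8,0,0,0,0.5],
  [-10,0,0,0,0.5],
  [-10,0,0,0,0.5],
])

```text
time: 11.15
tool_pos: [510.1, -336.8, 375.4]
tcp_rot: [2.477, 1.539, -0.392]
contact_force: [0.3, 0.1, -0.8]
grip_width: 46.1
```

```bash
python3 -c "
from h import *
goto(442,273,150,14.2)"
```

```text
t 11.15 grip [ 514.7 -338.7  216.2] jaw -74.4 w 46.1 F [ 0.3  0.1 -0.8] q [-0.71  0.52  1.33  0.01  1.27  0.58]
shift [  5.67 -60.99  -9.3 ] turn -88.6 or 91.4 tilt [ 0.0292 -0.0121 -0.9995]
```

arm_command([
  [0,0,0,0,0.5],
  [0,0,0,0,0.5],
  [0,0,0,0,0.5],
])

```text
time: 11.45
tool_pos: [510.0, -336.6, 374.0]
tcp_rot: [2.504, 1.541, -0.365]
contact_force: [-0.4, 0.2, -0.5]
grip_width: 46.1
```

```bash
python3 -c "
from h import *
goto(442,273,150,14.2)
print(bot.get_obs()['dq'].round(4))
snap('scene','sc6')
f=cv2.imread('pics/sc6.png')[190:340,300:500]; cv2.imwrite('pics/sc6c.png',cv2.resize(f,None,fx=4,fy=4,interpolation=2))
snap('top','top6')
goto(442,273,150,14.2)"
```

```text
t 11.45 grip [ 514.3 -338.3  214.9] jaw -74.4 w 46.1 F [-0.4  0.2 -0.5] q [-0.71  0.52  1.33  0.01  1.26  0.58]
shift [  5.65 -60.93  -9.34] turn -88.6 or 91.4 tilt [ 0.0274 -0.0105 -0.9996]
[-0.0004  0.0019 -0.0032 -0.0021  0.0011  0.0013]
t 11.55 grip [ 514.4 -338.4  215.1] jaw -74.4 w 46.1 F [-0.5 -0.5  1.3] q [-0.71  0.52  1.33  0.01  1.27  0.58]
shift [  5.65 -60.94  -9.34] turn -88.6 or 91.4 tilt [ 0.0276 -0.0107 -0.9996]
```

View pics/sc6c.png

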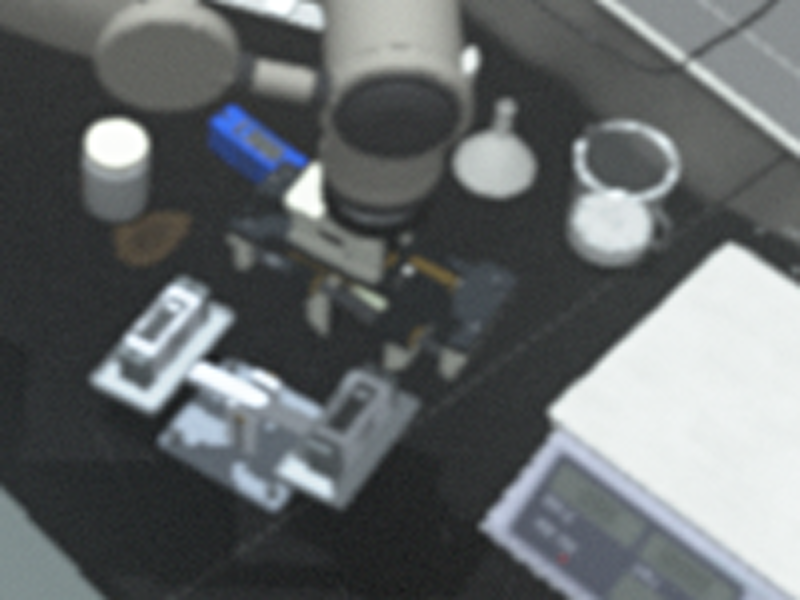

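Both cassettes lie in their pans. The near pan's corners, e.g. crop (90,380), are in the same place as when it was loaded alone, so the near side is down, which also matches the wrist forces (about 2.3–3 N against 1.5 N). Now to the gate.

arm_command([
  [0,-60.9,-9.3,-88.6,0.5],
  [0,-60.9,-9.3,-88.6,0.5],
  [0,-60.9,-9.3,-88.6,0.5],
  [0,-60.9,-9.3,-88.6,0.5],
  [0,-60.9,-9.3,-88.6,0.5],
  [0,-60.9,-9.3,-88.6,0.5],
  [0,-60.9,-9.3,-88.6,0.5],
  [0,-60.9,-9.3,-88.6,0.5],
  [0,-60.9,-9.3,-88.6,0.5],
  [0,-60.9,-9.3,-88.6,0.5],
])

```text
time: 12.55
tool_pos: [449.1, 161.5, 367.2]
tcp_rot: [0.987, 1.541, -0.376]
contact_force: [0.1, 0.2, 0.5]
grip_width: 45.7
```

```bash
python3 -c "
from h import *
goto(442,273.4,150,14.2)"
```

```text
t 12.55 grip [453.5 159.8 208. ] jaw 11.9 w 45.7 F [0.1 0.2 0.5] q [ 0.19  0.29  1.72 -0.02  1.11 -0.01]
shift [  5.65   1.08 -11.45] turn -2.3 or 177.7 tilt [ 0.0273 -0.0108 -0.9996]
```

arm_command([
  [0,1.1,-11.45,-2.3,0.5],
  [0,1.1,-11.45,-2.3,0.5],
  [0,1.1,-11.45,-2.3,0.5],
  [0,1.1,-11.45,-2.3,0.5],
  [0,1.1,-11.45,-2.3,0.5],
])

```text
time: 13.05
tool_pos: [436.2, 275.6, 365.1]
tcp_rot: [0.905, 1.542, -0.417]
contact_force: [-0.1, -0.1, -0.7]
grip_width: 45.8
```

arm_command([
  [0,0,0,0,0.5],
])

```text
time: 13.15
tool_pos: [436.4, 274.6, 364.9]
tcp_rot: [0.883, 1.542, -0.44]
contact_force: [-1.7, -0.4, 0.3]
grip_width: 45.7
```

arm_command([
  [0,0,0,0,0.5],
])

```text
time: 13.25
tool_pos: [436.7, 273.5, 364.8]
tcp_rot: [0.869, 1.542, -0.456]
contact_force: [0.1, -1.0, -0.1]
grip_width: 46.2
```

arm_command([
  [0,0,0,0,0.5],
])

```text
time: 13.35
tool_pos: [437.0, 272.5, 364.8]
tcp_rot: [0.863, 1.542, -0.463]
contact_force: [-0.5, 0.6, 0.6]
grip_width: 46.2
```

```bash
python3 -c "
from h import *
goto(442,273.4,150,14.2)
snap('top','top7')
f=cv2.imread('pics/top7.png')[230:310,185:285]; cv2.imwrite('pics/top7c.png',cv2.resize(f,None,fx=7,fy=7,interpolation=2))
"
```

```text
t 13.35 grip [441.1 270.5 205.7] jaw 14.0 w 46.2 F [-0.5  0.6  0.6] q [ 0.41  0.36  1.62 -0.02  1.15  0.18]
shift [ 5.57  0.04 -0.37] turn -0.2 or 179.8 tilt [ 0.0256 -0.0128 -0.9996]
```

View pics/top7c.png

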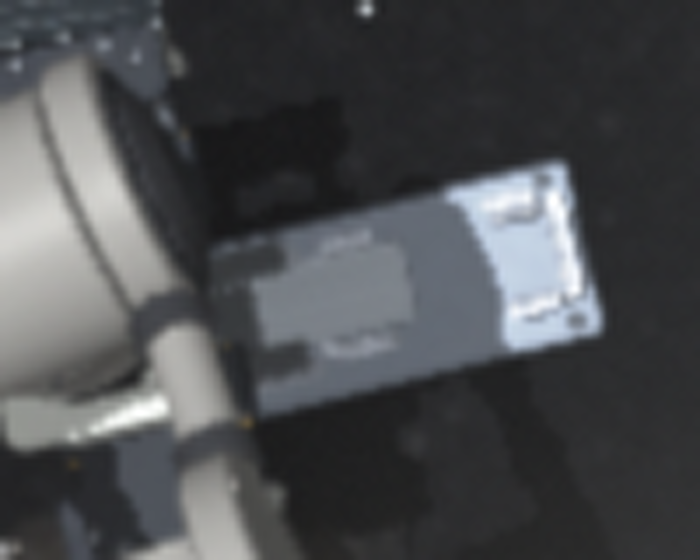

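```bash
python3 -c "
from h import *
goto(443,273.5,92,14.2)"
```

```text
t 13.4 grip [441.2 270.5 205.8] jaw 14.0 w 45.7 F [ 0.1 -0.9 -0.6] q [ 0.41  0.36  1.62 -0.02  1.15  0.18]
shift [11.37  0.   -0.46] turn -0.2 or 179.8 tilt [ 0.0257 -0.0128 -0.9996]
```

arm_command([
  [4,0,-0.46,-0.2,0.5],
  [8,0,-0.46,-0.2,0.5],
  [10.5,0,-0.46,-0.2,0.5],
  [11.3,0,-0.46,-0.2,0.5],
  [11.3,0,-0.46,-0.2,0.5],
  [11.3,0,-0.46,-0.2,0.5],
])

```text
time: 14.0
tool_pos: [439.5, 275.6, 253.1]
tcp_rot: [0.916, 1.541, -0.407]
contact_force: [0.2, 0.5, 0.4]
grip_width: 45.9
```

```bash
python3 -c "
from h import *
goto(443,273.5,92,14.2)
snap('scene','sc8')
f=cv2.imread('pics/sc8.png')[140:290,190:390]; cv2.imwrite('pics/sc8c.png',cv2.resize(f,None,fx=4,fy=4,interpolation=2))"
```

```text
t 14.0 grip [443.9 273.7  93.9] jaw 14.2 w 45.9 F [0.2 0.5 0.4] q [ 0.42  0.5   1.74 -0.03  0.88  0.19]
shift [ 0.19 -0.09 -0.  ] turn -0.0 or 180.0 tilt [ 0.0277 -0.0119 -0.9995]
```

View pics/sc8c.png

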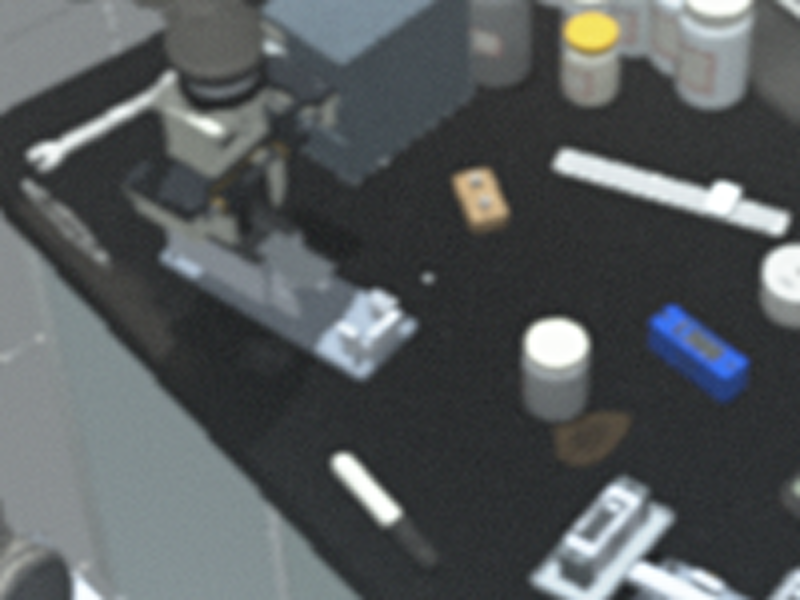

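arm_command([
  [0,0,0,0,0],
  [0,0,0,0,0],
  [0,0,0,0,0],
  [0,0,0,0,0],
])

```text
time: 14.45
tool_pos: [439.4, 275.7, 253.7]
tcp_rot: [0.946, 1.54, -0.377]
contact_force: [-0.7, -0.5, -0.7]
grip_width: 18.5
```

```bash
python3 -c "
from h import *
h=np.array([456.14,224.73,np.radians(14.23)])
t=place([(0,38+60,92)],h)[0]
goto(*t,14.2)"
```

```text
t 14.45 grip [444.  273.9  94.6] jaw 14.2 w 18.5 F [-0.7 -0.5 -0.7] q [ 0.42  0.5   1.74 -0.03  0.88  0.19]
shift [ 0.17 -0.04 -4.74] turn 0.0 or -180.0 tilt [ 0.0289 -0.0114 -0.9995]
```

arm_command([
  [0,0,0,0,0],
  [0,0,0,0,0],
  [0,0,-1,0,0],
  [0,0,-2,0,0],
  [0,0,-3,0,0],
  [0,0,-4,0,0],
  [0,0,-4.8,0,0],
  [0,0,-4.8,0,0],
  [0,0,-4.8,0,0],
])

```text
time: 15.35
tool_pos: [428.0, 321.1, 253.4]
tcp_rot: [0.821, 1.537, -0.501]
contact_force: [3.0, -15.9, 9.9]
grip_width: 14.0
```

```bash
python3 -c "
from h import *
h=np.array([456.14,224.73,np.radians(14.23)])
t=place([(0,38+60,92)],h)[0]
goto(*t,14.2)"
```

```text
t 15.35 grip [432.7 318.6  94.3] jaw 14.3 w 14.0 F [  3.  -15.9   9.9] q [ 0.51  0.53  1.7  -0.04  0.9   0.28]
shift [ 0.23 -0.04 -0.13] turn 0.1 or -179.9 tilt [ 0.0296 -0.0162 -0.9994]
```

arm_command([
  [0,0,0.1,0,0.5],
  [0,0,0.1,0,0.5],
  [0,0,0.1,0,0.5],
  [-1,0,0.1,0,0.5],
  [-5,0,0.1,0,0.5],
  [-10,0,0.1,0,0.5],
  [-10,0,4,0,0.5],
  [-10,0,8,0,0.5],
  [-10,0,12,0,0.5],
  [-10,0,16,0,0.5],
])

```text
time: 16.35
tool_pos: [464.4, 166.8, 358.0]
tcp_rot: [0.85, 1.536, -0.471]
contact_force: [1.1, -0.1, 0.3]
grip_width: 46.2
```

```bash
python3 -c "
from h import *
goto(470,-177,200,-74.34)"
```

```text
t 16.35 grip [469.3 164.3 198.9] jaw 14.3 w 46.2 F [ 1.1 -0.1  0.3] q [ 0.2   0.32  1.69 -0.02  1.1  -0.04]
shift [ 0.42 -8.39 33.08] turn 88.7 or -91.3 tilt [ 0.0308 -0.0157 -0.9994]
```

```bash
python3 -c "
from h import *
snap('top','top9')
f=cv2.imread('pics/top9.png')
cv2.imwrite('pics/top9c.png',cv2.resize(f[225:295,350:450],None,fx=8,fy=8,interpolation=2))
cv2.imwrite('pics/top9d.png',cv2.resize(f[235:305,180:280],None,fx=8,fy=8,interpolation=2))"
```

```text
(no output)
```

View pics/top9c.png

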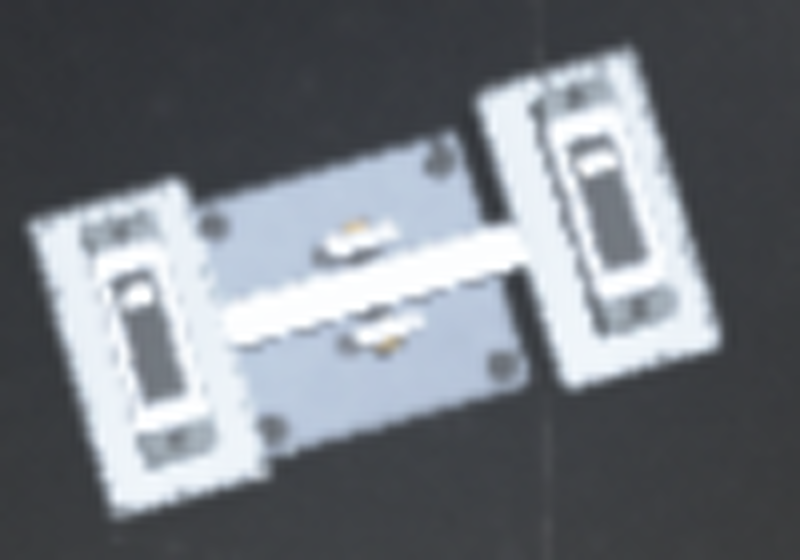

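View pics/top9d.png

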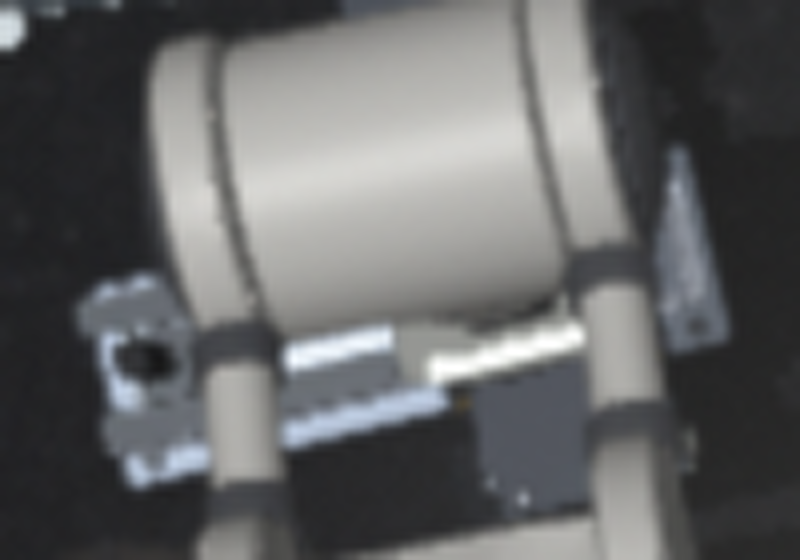

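```bash
python3 -c "
from h import *
np.set_printoptions(precision=2,suppress=True)
c=dict(np.load('pics/top9.npz'))
P=[(45,14,86),(45,-14,88),(-45,-14,88),(-45,14,86)]
k,r=fit(P,crop2px([(82,220),(155,208),(215,440),(142,465)],350,225,8),c,[470,-176,.27]);print(k,np.degrees(k[2]));print(r)
P=[(56,114,49),(-56,114,49)]
# pan A left edge height check: separation
print('handle',back(crop2px([(145,357)],180,235,8)[0],98,c))
goto(470,-177,200,-74.34)"
```

```text
[ 471.33 -171.68    0.24] 13.575244406329361
[[-0.22  0.2 ]
 [ 0.09 -0.62]
 [ 0.25  0.62]
 [-0.13 -0.2 ]]
handle [432.11 317.56  98.  ]
t 16.4 grip [470.9 159.4 198.9] jaw 14.2 w 45.8 F [ 1.  -3.7 -0.1] q [ 0.19  0.32  1.69 -0.03  1.1  -0.05]
shift [ 0.52 -8.33 32.59] turn 88.5 or -91.5 tilt [ 0.03 -0.02 -1.  ]
```

arm_command([
  [0.2,-8.3,32.6,88.6,0.5],
  [0.2,-8.3,32.6,88.6,0.5],
  [0.2,-8.3,32.6,88.6,0.5],
  [0.2,-8.3,32.6,88.6,0.5],
  [0.2,-8.3,32.6,88.6,0.5],
  [0.2,-8.3,32.6,88.6,0.5],
  [0.2,-8.3,32.6,88.6,0.5],
  [0.2,-8.3,32.6,88.6,0.5],
  [0.2,-8.3,32.6,88.6,0.5],
  [0.2,-8.3,32.6,88.6,0.5],
])

```text
time: 17.4
tool_pos: [465.3, -174.1, 362.8]
tcp_rot: [2.301, 1.534, -0.528]
contact_force: [0.4, -0.3, -0.5]
grip_width: 46.0
```

arm_command([
  [0,0,0,3,0.5],
  [0,0,0,3,0.5],
  [0,0,0,3,0.5],
])

```text
time: 17.7
tool_pos: [465.5, -173.8, 363.2]
tcp_rot: [2.355, 1.533, -0.524]
contact_force: [0.6, -0.3, -1.1]
grip_width: 45.8
```

```bash
python3 -c "
from h import *
goto(470.1,-175.5,120,-74.5)"
```

```text
t 17.7 grip [ 470.6 -176.8  204.1] jaw -75.0 w 45.8 F [ 0.6 -0.3 -1.1] q [-0.51  0.32  1.68 -0.    1.1   0.8 ]
shift [ 8.4  -0.36  0.24] turn -0.5 or 179.5 tilt [ 0.0325 -0.0188 -0.9993]
```

arm_command([
  [4,-0.36,0.24,-0.5,0.5],
  [7,-0.36,0.24,-0.5,0.5],
  [7.5,-0.36,0.24,-0.5,0.5],
  [7.5,-0.36,0.24,-0.5,0.5],
])

```text
time: 18.1
tool_pos: [464.8, -172.3, 287.9]
tcp_rot: [2.346, 1.535, -0.523]
contact_force: [0.8, -0.4, 0.1]
grip_width: 45.7
```

```bash
python3 -c "
from h import *
goto(470.1,-175.5,85,-74.7)
snap('scene','sc10')
f=cv2.imread('pics/sc10.png')[190:340,280:480]; cv2.imwrite('pics/sc10c.png',cv2.resize(f,None,fx=4,fy=4,interpolation=2))"
```

```text
t 18.1 grip [ 469.8 -175.1  128.8] jaw -74.4 w 45.7 F [ 0.8 -0.4  0.1] q [-0.51  0.41  1.78 -0.    0.91  0.79]
shift [ 4.38 -0.07  0.09] turn 0.3 or -179.7 tilt [ 0.0312 -0.018  -0.9993]
```

View pics/sc10c.png

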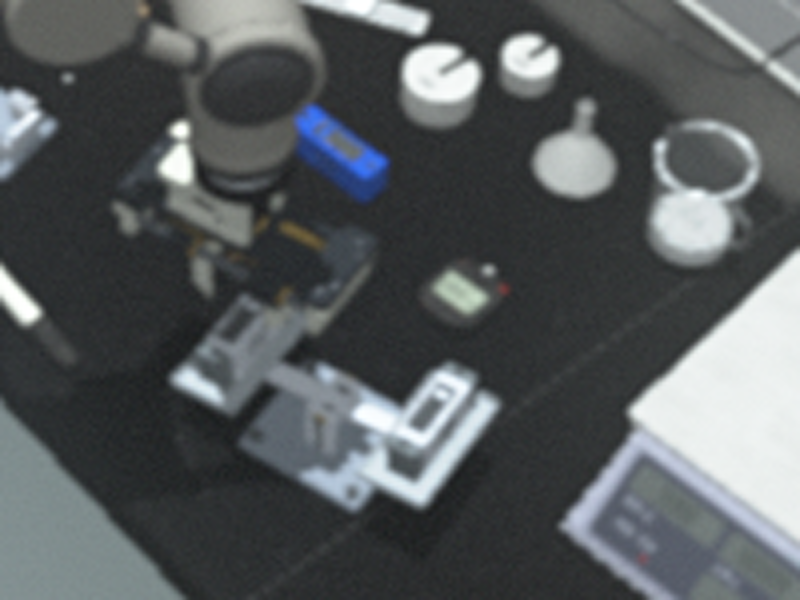

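The fingers straddle the loaded cassette at crop (240,345). Going down to grip, then lifting slowly so the beam swings gently.

arm_command([
  [2,-0.07,0.09,0.3,0.5],
  [4,-0.07,0.09,0.3,0.5],
  [4.4,-0.07,0.09,0.3,0.5],
  [4.4,-0.07,0.09,0.3,0.5],
  [4.4,-0.07,0.09,0.3,0],
  [4.4,-0.07,0.09,0.3,0],
  [4.4,-0.07,0.09,0.3,0],
  [4.4,-0.07,0.09,0.3,0],
])

```text
time: 18.95
tool_pos: [465.6, -172.7, 245.8]
tcp_rot: [2.363, 1.532, -0.512]
contact_force: [-1.7, 2.2, 7.4]
grip_width: 27.5
```

arm_command([
  [-0.3,0,0,0,0],
  [-0.6,0,0,0,0],
  [-0.9,0,0,0,0],
  [-1.2,0,0,0,0],
  [-1.5,0,0,0,0],
  [-1.8,0,0,0,0],
  [-2.1,0,0,0,0],
  [-2.4,0,0,0,0],
  [-3,0,0,0,0],
  [-4,0,0,0,0],
])

```text
time: 19.95
tool_pos: [464.0, -171.7, 285.8]
tcp_rot: [2.365, 1.533, -0.51]
contact_force: [-0.4, 0.5, -2.9]
grip_width: 27.8
```

```bash
python3 -c "
from h import *
goto(467.2,181.1,200,14.2)
snap('scene','sc11')
f=cv2.imread('pics/sc11.png')[190:340,280:480]; cv2.imwrite('pics/sc11c.png',cv2.resize(f,None,fx=4,fy=4,interpolation=2))"
```

```text
t 19.95 grip [ 469.2 -174.6  126.7] jaw -74.7 w 27.8 F [-0.4  0.5 -2.9] q [-0.51  0.41  1.78 -0.    0.91  0.79]
shift [ -7.98 -34.16  -9.39] turn -88.9 or 91.1 tilt [ 0.0327 -0.0183 -0.9993]
```

View pics/sc11c.png

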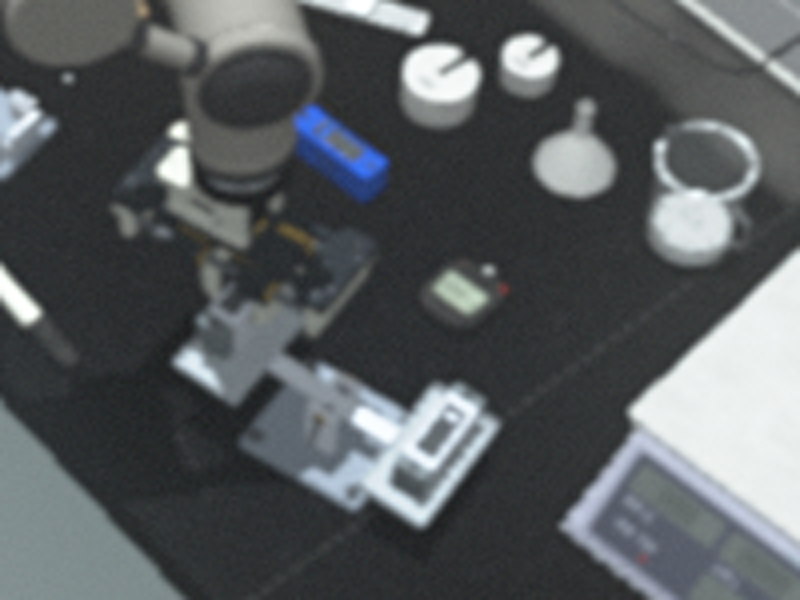

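The other cassette stays in its pan at crop (438,435), and I'm holding the loaded one (2.9 N). Moving to the holder.

arm_command([
  [-4,0,0,0,0],
  [-8,-2,0,0,0],
  [-8,-34.2,-9.4,-88.9,0],
  [-8,-34.2,-9.4,-88.9,0],
  [-8,-34.2,-9.4,-88.9,0],
  [-8,-34.2,-9.4,-88.9,0],
  [-8,-34.2,-9.4,-88.9,0],
  [-8,-34.2,-9.4,-88.9,0],
  [-8,-34.2,-9.4,-88.9,0],
  [-8,-34.2,-9.4,-88.9,0],
])

```text
time: 21.0
tool_pos: [461.7, 188.2, 360.9]
tcp_rot: [1.201, 1.53, -0.463]
contact_force: [-0.0, -0.8, -2.4]
grip_width: 27.9
```

```bash
python3 -c "
from h import *
goto(467.2,181.1,150,14.2)"
```

```text
t 21.0 grip [467.5 185.3 201.8] jaw -5.3 w 27.9 F [-0.  -0.8 -2.4] q [ 0.24  0.33  1.67 -0.03  1.11  0.35]
shift [ 5.19 -0.19  0.34] turn -19.5 or 160.5 tilt [ 0.0366 -0.0182 -0.9992]
```

arm_command([
  [2,-0.2,0.3,-19.5,0],
  [5,-0.2,0.3,-19.5,0],
  [5,-0.2,0.3,-19.5,0],
  [5,-0.2,0.3,-19.5,0],
  [5,-0.2,0.3,-19.5,0],
])

```text
time: 21.5
tool_pos: [461.5, 184.5, 311.6]
tcp_rot: [0.883, 1.529, -0.442]
contact_force: [0.5, -0.7, -2.4]
grip_width: 27.9
```

```bash
python3 -c "
from h import *
goto(467.2,181.1,90,14.2)
snap('scene','sc12')
f=cv2.imread('pics/sc12.png')[140:290,190:390]; cv2.imwrite('pics/sc12c.png',cv2.resize(f,None,fx=4,fy=4,interpolation=2))
snap('top','top12')
f=cv2.imread('pics/top12.png')
cv2.imwrite('pics/top12c.png',cv2.resize(f[235:305,185:285],None,fx=8,fy=8,interpolation=2))"
```

```text
t 21.5 grip [467.5 181.7 152.5] jaw 14.1 w 27.9 F [ 0.5 -0.7 -2.4] q [ 0.23  0.38  1.75 -0.03  0.98  0.  ]
shift [ 6.24 -0.24 -0.12] turn -0.1 or 179.9 tilt [ 0.0379 -0.0179 -0.9991]
```

View pics/sc12c.png

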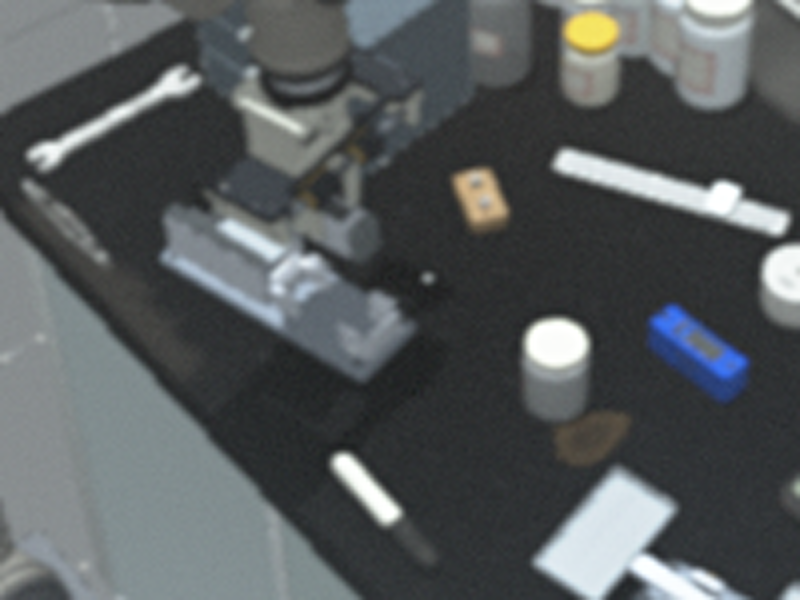

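View pics/top12c.png

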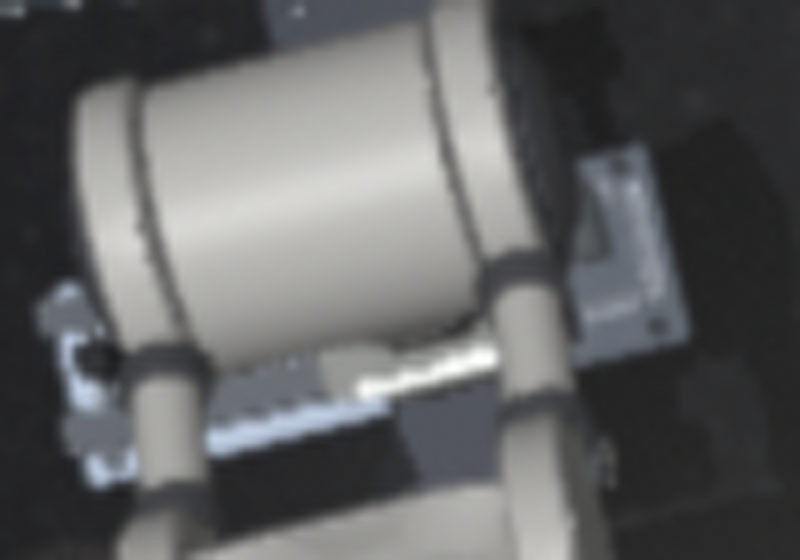

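```bash
python3 -c "
import cv2
f=cv2.imread('pics/sc6.png')
cv2.imwrite('pics/sc6d.png',cv2.resize(f[170:250,220:310],None,fx=8,fy=8,interpolation=2))"
```

```text
(no output)
```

View pics/sc6d.png

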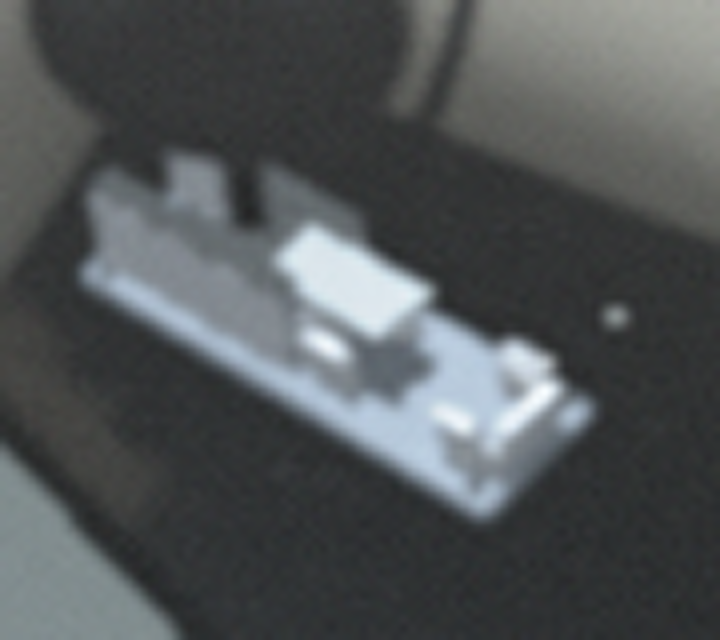

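```bash
python3 -c "
from h import *
np.set_printoptions(precision=2,suppress=True)
c=dict(np.load('pics/sc6.npz'))
for z in (12,4):
  P=[(38,-106,z),(-38,-106,z),(-38,126,z)]
  k,r=fit(P,crop2px([(597,403),(485,518),(80,278)],220,170,8),c,[456,224,.25]);print(k,np.degrees(k[2]));print(r);print(place([(0,-45,12)],k))
"
```

```text
[454.96 220.47   0.25] 14.600354931077774
[[-0.04  0.45]
 [ 0.24 -0.31]
 [-0.22 -0.15]]
[[466.3  176.92  12.  ]]
[458.57 226.4    0.26] 14.672473583108667
[[-0.16  0.43]
 [ 0.21 -0.39]
 [-0.06 -0.03]]
[[469.97 182.87  12.  ]]
```

```bash
python3 -c "
from h import *
goto(466.1,181.5,90,14.3)"
```

```text
t 21.6 grip [467.5 181.6 152.6] jaw 14.1 w 27.9 F [ 0.1  0.1 -2. ] q [ 0.23  0.38  1.75 -0.03  0.98  0.  ]
shift [ 6.25 -0.35 -0.19] turn -0.2 or 179.8 tilt [ 0.0382 -0.0178 -0.9991]
```

arm_command([
  [3,-0.35,-0.19,-0.2,0],
  [5.5,-0.35,-0.19,-0.2,0],
  [6.25,-0.35,-0.19,-0.2,0],
  [6.25,-0.35,-0.19,-0.2,0],
  [6.25,-0.35,-0.19,-0.2,0],
])

```text
time: 22.1
tool_pos: [460.5, 184.5, 250.2]
tcp_rot: [0.911, 1.527, -0.41]
contact_force: [0.4, -0.3, -2.7]
grip_width: 27.5
```

```bash
python3 -c "
from h import *
goto(466.1,181.5,65,14.3)
snap('scene','sc13')
f=cv2.imread('pics/sc13.png')[150:250,210:320]; cv2.imwrite('pics/sc13c.png',cv2.resize(f,None,fx=7,fy=6,interpolation=2))"
```

```text
t 22.1 grip [466.9 181.7  91.1] jaw 14.3 w 27.5 F [ 0.4 -0.3 -2.7] q [ 0.23  0.47  1.81 -0.04  0.82  0.01]
shift [ 2.61 -0.17 -0.07] turn 0.0 or -180.0 tilt [ 0.04   -0.0174 -0.999 ]
```

View pics/sc13c.png

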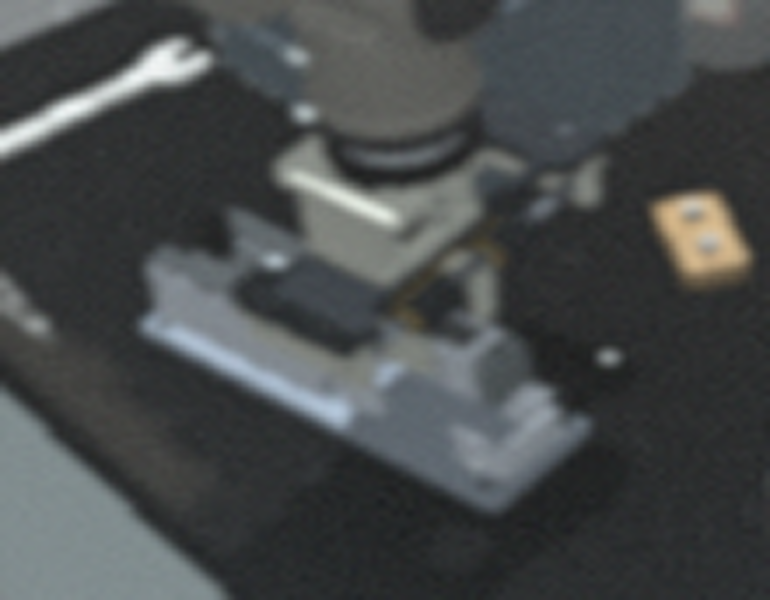

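The cassette's end at crop (500,370) lines up with the slot end at (520,420). Lowering in steps and watching the force.

arm_command([
  [1,-0.17,-0.07,0,0],
  [2,-0.17,-0.07,0,0],
  [2.6,-0.17,-0.07,0,0],
  [2.6,-0.17,-0.07,0,0],
])

```text
time: 22.55
tool_pos: [459.5, 184.2, 223.2]
tcp_rot: [0.887, 1.528, -0.434]
contact_force: [-0.6, 0.8, -2.5]
grip_width: 27.7
```

```bash
python3 -c "
from h import *
goto(466.1,181.5,52,14.3)
print(bot.get_obs()['moment'].round(2))
snap('scene','sc14')
f=cv2.imread('pics/sc14.png')[150:250,210:320]; cv2.imwrite('pics/sc14c.png',cv2.resize(f,None,fx=7,fy=6,interpolation=2))"
```

```text
t 22.55 grip [465.6 181.4  64.1] jaw 14.3 w 27.7 F [-0.6  0.8 -2.5] q [ 0.23  0.51  1.84 -0.04  0.76  0.01]
shift [ 1.21  0.02 -0.03] turn 0.0 or -180.0 tilt [ 0.0384 -0.0178 -0.9991]
[ 0.03 -0.15 -0.01]
```

View pics/sc14c.png

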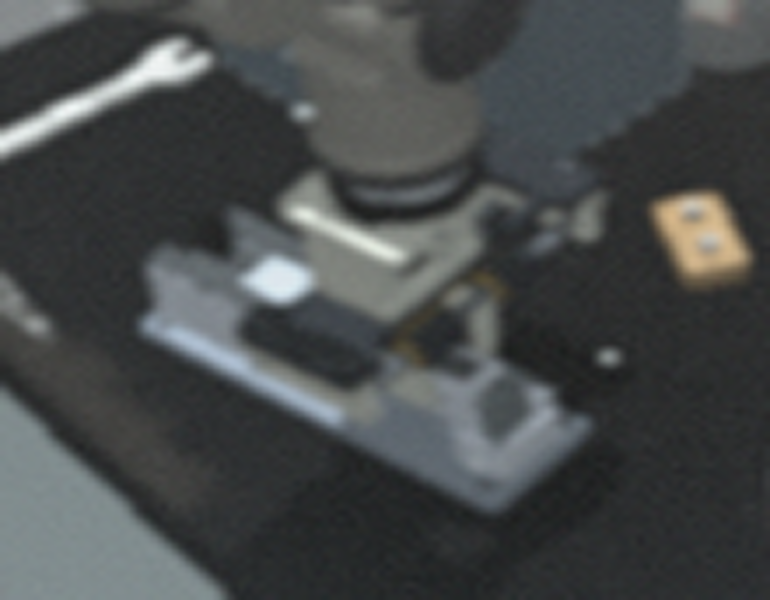

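No side force: the cassette has entered between the walls and only its weight shows. Continuing down.

arm_command([
  [0.6,0,0,0,0],
  [1.1,0,0,0,0],
  [1.3,0,0,0,0],
  [1.3,0,0,0,0],
])

```text
time: 23.0
tool_pos: [460.1, 184.0, 210.3]
tcp_rot: [0.888, 1.528, -0.433]
contact_force: [0.6, 0.0, -2.3]
grip_width: 27.8
```

```bash
python3 -c "
from h import *
goto(466.1,181.5,48,14.3)"
```

```text
t 23.0 grip [466.2 181.1  51.2] jaw 14.3 w 27.8 F [ 0.6  0.  -2.3] q [ 0.23  0.54  1.85 -0.04  0.72  0.01]
shift [ 0.32 -0.01 -0.04] turn 0.0 or -180.0 tilt [ 0.0384 -0.0178 -0.9991]
```

Still free of contact. A few millimetres more.

arm_command([
  [0.15,0,0,0,0],
  [0.3,0,0,0,0],
  [0.3,0,0,0,0],
])

```text
time: 23.3
tool_pos: [460.4, 183.8, 207.7]
tcp_rot: [0.898, 1.528, -0.423]
contact_force: [-1.1, -2.2, 3.6]
grip_width: 27.5
```

```bash
python3 -c "
from h import *
goto(466.1,181.5,48,14.3)"
```

```text
t 23.3 grip [466.7 181.   48.7] jaw 14.3 w 27.5 F [-1.1 -2.2  3.6] q [ 0.23  0.54  1.85 -0.04  0.72  0.01]
shift [ 0.07 -0.05 -0.06] turn 0.0 or -180.0 tilt [ 0.0393 -0.0177 -0.9991]
```

Floor contact. Releasing and rising slowly.

arm_command([
  [0,0,0,0,0.45],
  [0,0,0,0,0.45],
  [0,0,0,0,0.45],
  [0,0,0,0,0.45],
  [-1,0,0,0,0.45],
  [-4,0,0,0,0.45],
  [-8,0,0,0,0.45],
  [-12,0,0,0,0.45],
  [-14,0,0,0,0.45],
])

```text
time: 24.2
tool_pos: [455.0, 186.5, 351.8]
tcp_rot: [0.97, 1.523, -0.351]
contact_force: [0.2, 0.6, 0.1]
grip_width: 41.4
```

arm_command([
  [0,0,5,0,0.45],
  [0,0,10,0,0.45],
  [0,0,15,0,0.45],
  [0,0,20,0,0.45],
  [0,0,20,0,0.45],
])

```text
time: 24.7
tool_pos: [505.3, -12.2, 358.1]
tcp_rot: [0.951, 1.52, -0.376]
contact_force: [-0.6, 1.2, 0.4]
grip_width: 41.5
```

```bash
python3 -c "
from h import *
goto(432.5,320,150,14.3)
snap('top','top15')
f=cv2.imread('pics/top15.png')
cv2.imwrite('pics/top15c.png',cv2.resize(f[235:305,185:285],None,fx=8,fy=8,interpolation=2))
snap('scene','sc15')
f=cv2.imread('pics/sc15.png')[160:250,215:315]; cv2.imwrite('pics/sc15c.png',cv2.resize(f,None,fx=8,fy=6.6,interpolation=2))"
```

```text
t 24.7 grip [512.8 -15.2 199.1] jaw 14.0 w 41.5 F [-0.6  1.2  0.4] q [-0.17  0.34  1.67 -0.01  1.09 -0.41]
shift [  3.91   0.11 -34.59] turn -0.3 or 179.7 tilt [ 0.0469 -0.0185 -0.9987]
```

View pics/top15c.png

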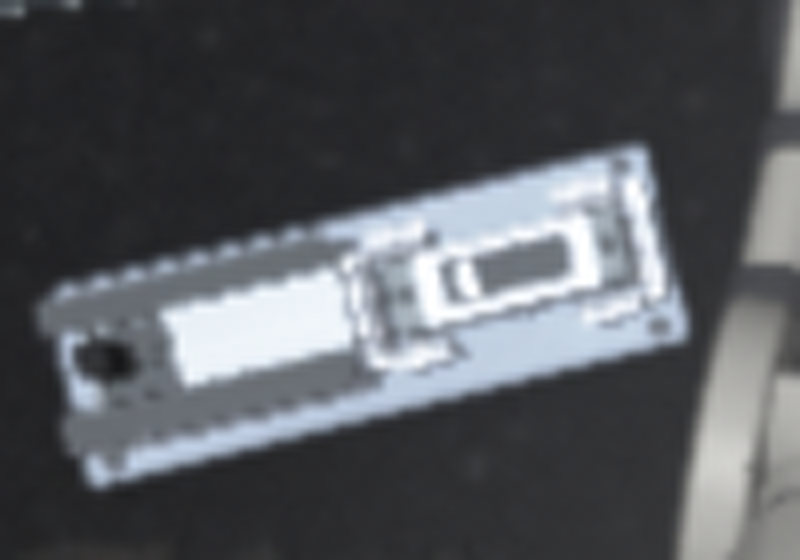

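View pics/sc15c.png

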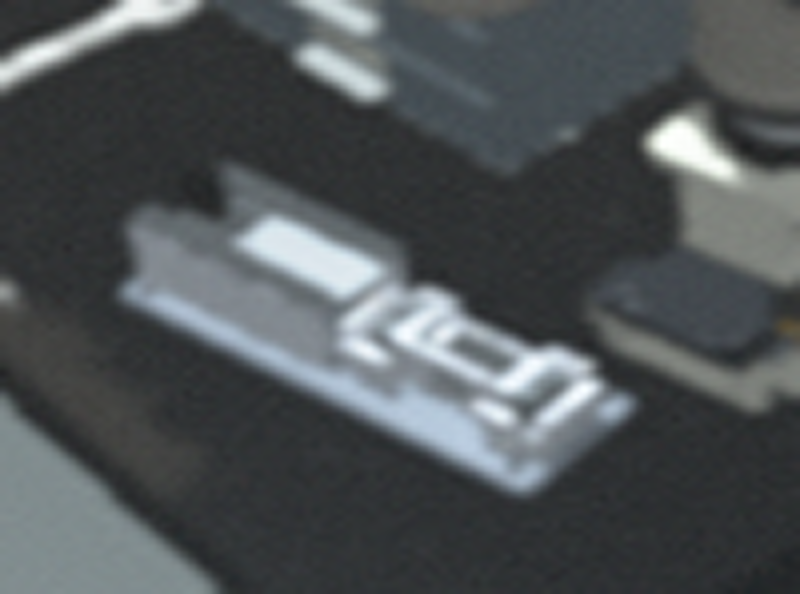

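The cassette lies in the slot, centred and flat between both end walls, with crop corners around (370,280)–(640,240). The gate is fully open, with its handle at (105,355). Now closing the gate.

arm_command([
  [0,0,-5,0,0.5],
  [0,0,-10,0,0.5],
  [0,0,-15,0,0.5],
  [0,0,-20,0,0.5],
  [0,0,-25,0,0.5],
  [0,0,-30,0,0.5],
  [0,0,-34.6,-0.3,0.5],
  [0,0,-34.6,-0.3,0.5],
  [0,0,-34.6,-0.3,0.5],
  [0,0,-34.6,-0.3,0.5],
])

```text
time: 25.8
tool_pos: [419.2, 327.4, 348.5]
tcp_rot: [0.963, 1.524, -0.355]
contact_force: [0.4, 0.8, -0.2]
grip_width: 45.9
```

```bash
python3 -c "
from h import *
goto(432.7,319.5,93,14.3)"
```

```text
t 25.8 grip [426.3 324.8 189.5] jaw 14.5 w 45.9 F [ 0.4  0.8 -0.2] q [ 0.53  0.4   1.6  -0.04  1.11  0.29]
shift [9.67 0.12 0.41] turn 0.2 or -179.8 tilt [ 0.0443 -0.0164 -0.9989]
```

arm_command([
  [3,0.12,0.41,0.2,0.5],
  [6,0.12,0.41,0.2,0.5],
  [9,0.12,0.41,0.2,0.5],
  [9.6,0.12,0.41,0.2,0.5],
  [9.6,0.12,0.41,0.2,0.5],
  [9.6,0.12,0.41,0.2,0.5],
])

```text
time: 26.4
tool_pos: [426.3, 322.0, 254.1]
tcp_rot: [0.998, 1.522, -0.324]
contact_force: [-0.0, 0.4, -0.1]
grip_width: 46.0
```

```bash
python3 -c "
from h import *
goto(432.7,319.5,93,14.3)
snap('scene','sc16')
f=cv2.imread('pics/sc16.png')[160:250,205:305]; cv2.imwrite('pics/sc16c.png',cv2.resize(f,None,fx=8,fy=6.6,interpolation=2))"
```

```text
t 26.4 grip [433.6 319.5  95.1] jaw 14.3 w 46.0 F [-0.   0.4 -0.1] q [ 0.51  0.52  1.7  -0.05  0.88  0.29]
shift [ 0.21 -0.1  -0.03] turn -0.0 or 180.0 tilt [ 0.0461 -0.0155 -0.9988]
```

View pics/sc16c.png

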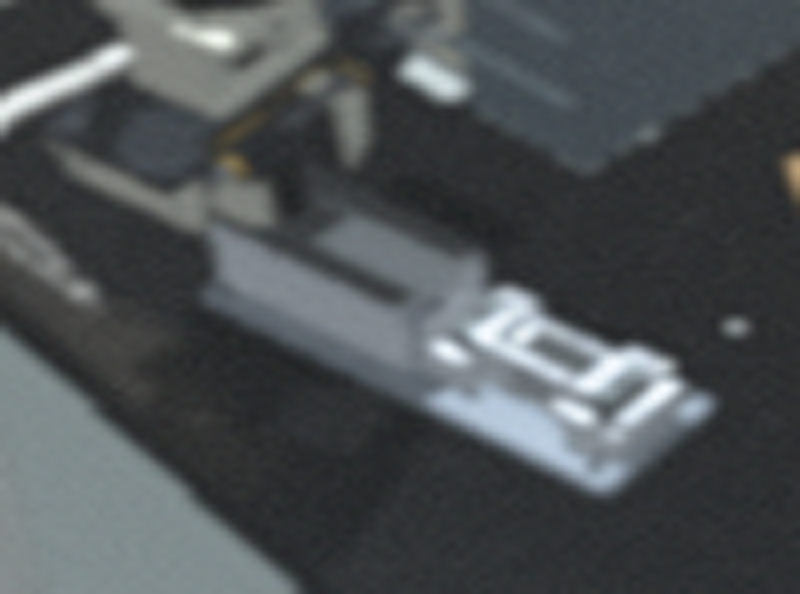

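The fingers straddle the handle at crop (280,190). Closing on it.

arm_command([
  [0.1,0,0,0,0],
  [0.1,0,0,0,0],
  [0.1,0,0,0,0],
  [0.1,0,0,0,0],
  [0.1,0,0,0,0],
  [0.1,0,0,0,0],
])

```text
time: 27.05
tool_pos: [425.5, 322.0, 253.4]
tcp_rot: [0.969, 1.524, -0.353]
contact_force: [-4.4, -0.8, 5.6]
grip_width: 14.1
```

arm_command([
  [0,0,0.8,0,0],
  [0,0,1.6,0,0],
  [0,0,2.4,0,0],
  [0,0,3.2,0,0],
  [0,0,4,0,0],
  [0,0,4.8,0,0],
  [0,0,5.5,0,0],
  [0,0,5.8,0,0],
  [0,0,5.8,0,0],
])

```text
time: 27.95
tool_pos: [440.0, 264.6, 253.7]
tcp_rot: [0.93, 1.525, -0.393]
contact_force: [6.6, -0.0, -17.5]
grip_width: 13.9
```

```bash
python3 -c "
from h import *
goto(447,262.,93,14.3)"
```

```text
t 27.95 grip [446.7 261.7  94.7] jaw 14.2 w 13.9 F [  6.6  -0.  -17.5] q [ 0.4   0.49  1.76 -0.04  0.86  0.18]
shift [ 0.17  0.02 -0.02] turn -0.1 or 179.9 tilt [ 0.0425 -0.0176 -0.9989]
```

arm_command([
  [0.1,0,0.2,0,0],
  [0.1,0,0.4,0,0],
  [0.1,0,0.5,0,0],
  [0.1,0,0.5,0,0],
])

```text
time: 28.35
tool_pos: [440.7, 261.1, 253.6]
tcp_rot: [1.025, 1.526, -0.299]
contact_force: [-3.3, 14.4, -2.7]
grip_width: 14.1
```

```bash
python3 -c "
from h import *
goto(447,262.,93,14.3)"
```

```text
t 28.35 grip [447.5 259.   94.6] jaw 14.2 w 14.1 F [-3.3 14.4 -2.7] q [ 0.39  0.49  1.77 -0.04  0.85  0.17]
shift [ 0.15  0.02 -0.31] turn -0.1 or 179.9 tilt [ 0.0427 -0.0132 -0.999 ]
```

The gate is shut against its stop: 62 mm of travel and a 14 N reaction. Releasing and backing off.

arm_command([
  [0,0,0,0,0.5],
  [0,0,0,0,0.5],
  [0,0,0,0,0.5],
  [0,0,0,0,0.5],
  [-2,0,0,0,0.5],
  [-6,0,0,0,0.5],
  [-11,0,0,0,0.5],
  [-13,0,0,0,0.5],
  [-13,0,0,0,0.5],
])

```text
time: 29.25
tool_pos: [435.6, 262.8, 387.1]
tcp_rot: [1.115, 1.52, -0.209]
contact_force: [-0.1, 0.5, 0.1]
grip_width: 45.6
```

arm_command([
  [0,0,5,0,0.5],
  [0,0,10,0,0.5],
  [0,0,15,0,0.5],
  [0,0,20,0,0.5],
  [0,0,25,0,0.5],
  [0,0,25,0,0.5],
  [0,0,25,0,0.5],
  [0,0,25,0,0.5],
])

```text
time: 30.05
tool_pos: [496.2, 21.2, 391.8]
tcp_rot: [1.118, 1.522, -0.206]
contact_force: [-1.2, -0.7, -0.5]
grip_width: 45.9
```

```bash
python3 -c "
from h import *
snap('top','top17')
f=cv2.imread('pics/top17.png')
cv2.imwrite('pics/top17c.png',cv2.resize(f[235:305,185:285],None,fx=8,fy=8,interpolation=2))
cv2.imwrite('pics/top17d.png',cv2.resize(f[180:310,225:445],None,fx=3.6,fy=3.6,interpolation=2))
snap('scene','sc17')
f=cv2.imread('pics/sc17.png'); cv2.imwrite('pics/sc17c.png',cv2.resize(f[160:330,205:430],None,fx=3.5,fy=3.5,interpolation=2))
goto(447,262.,93,14.3)"
```

```text
t 30.15 grip [504.   20.2 233.2] jaw 14.3 w 46.2 F [ 0.4  0.2 -0.2] q [-0.11  0.29  1.64 -0.01  1.17 -0.36]
shift [ 13.49  -0.18 -25.14] turn -0.0 or 180.0 tilt [ 0.0487 -0.0101 -0.9988]
```

View pics/top17c.png

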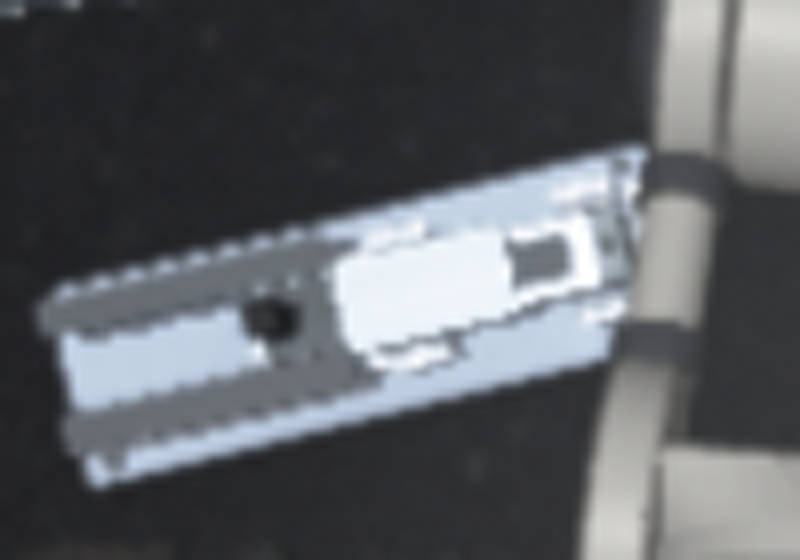

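View pics/top17d.png

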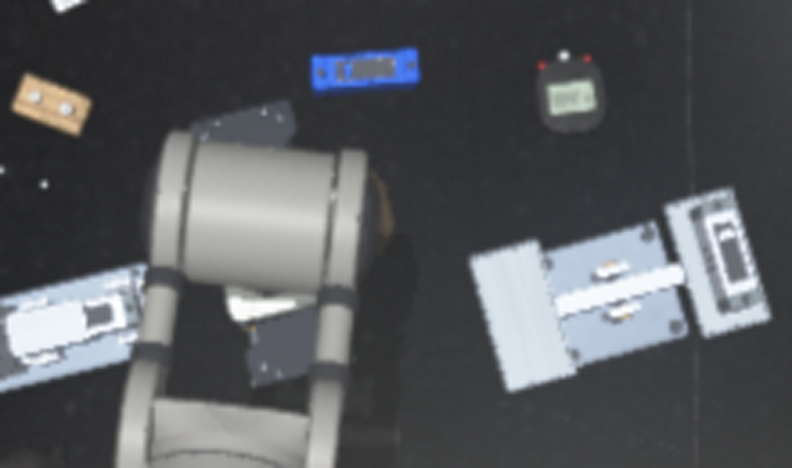

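View pics/sc17c.png

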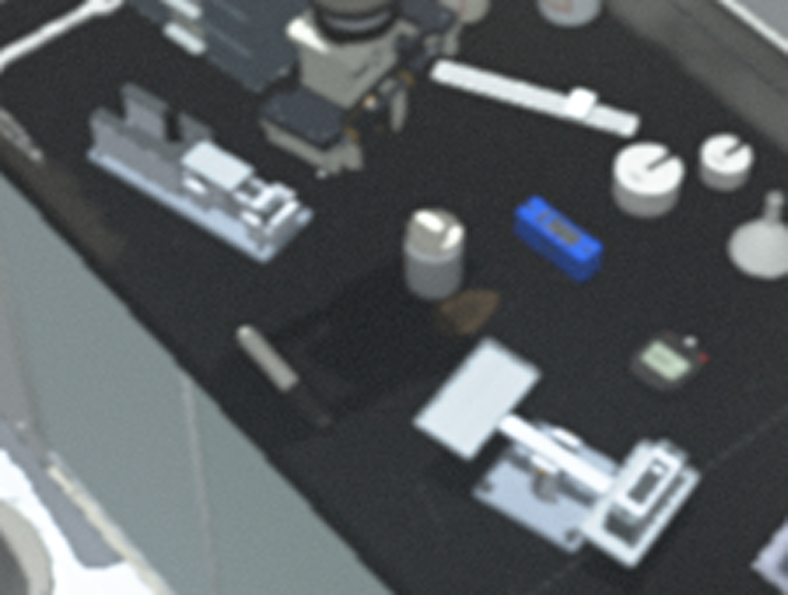

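The loaded cassette is under the shut gate: the plate's edge at crop (515,285) covers past the slot's middle. The other cassette lies in the far pan and the jar and other bystanders are undisturbed. Handing in.

```bash
python3 -c "
from h import *
c=dict(np.load('pics/top17.npz'))
for n,p in(('handle',(272,320)),):
    w=back(crop2px([p],185,235,8)[0],98,c)[:2]-[456.14,224.73]; a=np.radians(14.3); print(-np.sin(a)*w[0]+np.cos(a)*w[1])
print(bot.close_job())"
```

```text
34.93364151888432
the job is handed in; nothing more can be done
None
```

I weighed both cassettes, put the heavier one in the slot and shut the gate over it. I handed the job in at about 30 s with no verdict reported.

**Weighing:** With one cassette in each pan, the near pan stayed at its lower stop. The cassette there pulled about 2.3–2.9 N on the wrist when lifted; the other pulled about 1.5 N.

**Slot and gate:** The gate was opened to its stop before I lowered the cassette. It touched the floor lightly, and after release both cameras showed it flat and centred between the end walls. I then slid the gate back 62 mm until it stopped with about 14 N of reaction.

**Last checks:**
- **Cassettes:** The plate covers the slot past its middle. The other cassette lies in the far pan, about 7 mm off the pan's centre (limit 25 mm).
- **Bystanders:** The jar stands upright, and the bystanders visible in the last pictures look undisturbed. I did not measure their shifts.

**Disagreements:**
- **Gate position:** The camera put the handle about 3–4 mm short of where it should be, both with the gate open and with it shut (34.9 mm against 38 mm when shut). I put this down to part of the post's side being visible in the picture. I trusted the stop force and the full travel instead.
- **Tool tilt:** The tool drifted to about 0.05 rad of tilt over the run. I allowed for it when lowering the cassette into the slot.

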